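# Put the spray-gun brushes in to soak and set the soak-time wheels

### The arm

A 6-joint arm with a two-finger parallel gripper is mounted at the origin on the work surface. World frame = base frame: x ahead of the robot, y to its left, z up, the work surface at z = 0. Lengths are in m, angles in rad, forces in N, time in s.
With the tool pointing down it reaches from about 0.3 to 0.75 m from the base axis. Payload 8.5 kg.
Tool frame: the origin (TCP) lies midway between the tips of the shut fingers; the grasp point (between the pads) lies behind it (robot.grip_point_offset is the z of the grasp point in the tool frame, in m); z points along the fingers, y is the direction in which the jaws open and shut (so a half turn about z gives the same grasp; the last joint's range is limited). The gripper opens to 88 mm and grips with 3 to 60 N. Pads are 18 mm wide; open, the fingers measure 123 mm over their backs; the gripper's body (75 mm by 187 mm) begins 45 mm behind the grasp point.
Start: joints at [0.925, 0.381, 1.297, -0, 1.464, -0.215], TCP at [0.23, 0.5, 0.239] pointing down, gripper open.
Joint ranges: [-3.11, 3.11], [-0.89, 2.33], [0.22, 2.48], [-1.42, 4.56], [0.17, 2.85], [-2.88, 2.88]. Speed limits (rad/s): [2.39, 2.39, 3.14, 3.14, 3.14, 3.14].

### API

Orientations are given as a unit quaternion [x, y, z, w].
In Python, from cell import robot gives the robot as it stands.
- The arm moves only by the tool drive_tool, never from a script. Its arguments are lists of equal length, an entry for each row: "grip": the opening, from 0 (shut) to 1 (fully open); "linear": the shift along the tool's x, y, z in m, a list of three; "twist": the turn about the tool's z in degrees. A call has 1 to 12 rows; each row is the pose to reach, as a shift and turn from the pose commanded when the call began, along the tool's axes at that moment; what a row does not reach only later rows make up. A row lasts 1/10 s, in which the tool goes at most 50 mm and 8.59 degrees, less where a joint would pass 70% of its speed; a pose out of reach is approached as far as the arm can. A call with a gripper value outside its range is refused whole. The fingers move at their own pace and stop on an object; "force" is the grip in N (left out, the last holds). Time passes only in rows, so rows that repeat a pose let the fingers close. It gives the time, the measured TCP pose, the force and the opening at its end, in the units of the state.
- robot.get_state(): the state, without advancing time (a new reading comes with each control period).
- robot.capture(name): name is "side" or "top" or "wrist"; returns the picture (480x640x3 uint8, red, green, blue); there is no depth.
- robot.camera_params(name): a dict with "fx", "fy", "cx", "cy" (pixels), "position" and "rotation" of the camera in the world. Camera axes: x right, y down, z forward; pixel columns grow to the right and rows downward; lengths in m; the calibration is good to about 2 mm. A picture is of the moment at which its call begins: read the wrist's pose just before it. camera_params takes no time and is no camera call; for the wrist camera it gives the pose at the moment of the call.
- robot.finish_job(): hands the job in, once; it reports no verdict.
The state is a dict: "time": time; "q": joint angles; "qvel": joint speeds; "joint_torque": joint torques, N m; "eef_pos": TCP position; "tcp_rot": TCP orientation; "wrist_force": force on the tool from outside, world axes, zero at the start; "moment": the same for the moment, N m; "gripper_width": opening from 0.0 (shut) to 1.0 (fully open).
Only numpy, scipy, OpenCV 4.12 (cv2) and the standard library are available. Lean on these libraries where they do the work, as an engineer would, in place of code of your own. Each camera call takes 0.05 s, during which the arm holds its last target.

### The job

Take the two spray-gun cleaning brushes out of the sloped drip rack and stand each one upright, bristles down and fully home, in the soak tube with the band of its handle's colour. Only when both are standing there, roll the thumbwheels of the soak-time marker: the red wheel until its two-dot mark faces straight up and the blue wheel until its three-dot mark faces straight up. Leave the spray guns, tape, can, cup, bottle and jar where they stand.

Things in the scene. Friction and masses are not known exactly. Their poses are not given: they have to be found in the camera images.
- red_brush: Loose round cleaning brush, 180 mm long, 70 g: cream bristle head 22 mm in diameter from 0 to 55 mm, steel ferrule 22 mm in diameter from 55 to 88 mm, red handle 18 mm in diameter from 88 to 180 mm. Origin: centre of the bristle end; its z axis runs along the brush to the handle's end. At the start it stands, bristles down and handle up, in one of the two tubes of the drip rack (either one), leaning about 32 degrees from vertical with the handle's end towards the robot.
- blue_brush: Loose round cleaning brush, 180 mm long, 70 g: cream bristle head 22 mm in diameter from 0 to 55 mm, steel ferrule 22 mm in diameter from 55 to 88 mm, blue handle 18 mm in diameter from 88 to 180 mm. Origin: centre of the bristle end; its z axis runs along the brush to the handle's end. At the start it stands, bristles down and handle up, in one of the two tubes of the drip rack (either one), leaning about 32 degrees from vertical with the handle's end towards the robot.
- drip_rack: Fixed rack, base plate 150 x 190 mm, with two aluminium tubes side by side 100 mm apart (at y = +50 and -50 mm), inside diameter 30 mm, 76 mm deep, both leaning 32 degrees from vertical towards the rack's -x side. Origin: centre of the underside of its base. A brush is drawn out along its own axis.
- red_tube_floor (a point): Centre of the inner floor of the soak tube with the red band: a fixed vertical aluminium tube, inside diameter 32 mm, outside 40 mm, 80 mm deep, mouth 93 mm and inner floor 13 mm above the table, on a round foot 84 mm in diameter. A brush that stands in it leans a few degrees at most.
- red_tube_mouth (a point): Centre of the mouth of the soak tube with the red band: a fixed vertical aluminium tube, inside diameter 32 mm, outside 40 mm, 80 mm deep, mouth 93 mm and inner floor 13 mm above the table, on a round foot 84 mm in diameter. A brush that stands in it leans a few degrees at most.
- blue_tube_floor (a point): Centre of the inner floor of the soak tube with the blue band: a fixed vertical aluminium tube, inside diameter 32 mm, outside 40 mm, 80 mm deep, mouth 93 mm and inner floor 13 mm above the table, on a round foot 84 mm in diameter. A brush that stands in it leans a few degrees at most.
- blue_tube_mouth (a point): Centre of the mouth of the soak tube with the blue band: a fixed vertical aluminium tube, inside diameter 32 mm, outside 40 mm, 80 mm deep, mouth 93 mm and inner floor 13 mm above the table, on a round foot 84 mm in diameter. A brush that stands in it leans a few degrees at most.
- marker: Fixed soak-time marker: grey base plate 110 x 250 x 8 mm with two thumbwheels on one spindle along its y axis, 55 mm above the table, the red one at y = +55 mm and the blue one at y = -55 mm; end posts (66 mm high) at y = +118 and -118 mm. Nothing stands within 40 mm of the wheels' flat faces but the thin spindle (8 mm in diameter). Origin: centre of the underside.
- red_hub (a point): Centre of the red thumbwheel, on the spindle, 55 mm above the table. The wheel is a disc 80 mm in diameter and 20 mm thick, its top 95 mm above the table, with six marks of one to six white dots spaced 60 degrees around its rim. It can be pinched by its flat faces from above and turned about the spindle.
- blue_hub (a point): Centre of the blue thumbwheel, on the spindle, 55 mm above the table. The wheel is a disc 80 mm in diameter and 20 mm thick, its top 95 mm above the table, with six marks of one to six white dots spaced 60 degrees around its rim. It can be pinched by its flat faces from above and turned about the spindle.
- red_wheel (a joint): Angle of the red thumbwheel (rad): 0 = the one-dot mark faces straight up, 1.047 = two dots up, 2.094 = three dots up, and so on every 60 degrees. It grows as the top of the wheel rolls towards the marker's +x side (away from the robot). It turns freely from -1.0 to 6.2 with light friction (0.03 N m) and stays where it is left.
- blue_wheel (a joint): Angle of the blue thumbwheel (rad): 0 = the one-dot mark faces straight up, 1.047 = two dots up, 2.094 = three dots up, and so on every 60 degrees. It grows as the top of the wheel rolls towards the marker's +x side (away from the robot). It turns freely from -1.0 to 6.2 with light friction (0.03 N m) and stays where it is left.
- spray_gun_a: Loose spray gun with green body on an aluminium cup 90 mm in diameter, 190 mm high; bystander. Origin: centre of the cup's underside.
- spray_gun_b: Loose spray gun with dark grey body on an aluminium cup 90 mm in diameter, 190 mm high; bystander. Origin: centre of the cup's underside.
- tape_roll: Loose roll of blue masking tape, 100 mm in diameter, 25 mm high; bystander. Origin: centre of the underside.
- paint_can: Loose paint can, 90 mm in diameter, 100 mm high; bystander. Origin: centre of the underside.
- mixing_cup: Loose white mixing cup, 76 mm in diameter, 85 mm high; bystander. Origin: centre of the underside.
- solvent_bottle: Loose white bottle with red cap, 70 mm in diameter, 170 mm high; bystander. Origin: centre of the underside.
- filler_jar: Loose amber jar with black lid, 70 mm in diameter, 80 mm high; bystander. Origin: centre of the underside.
There are look-alikes about, which are no part of the job. Of the things like the blue_brush, leave any that is orange; of the rest the smaller one is meant.

How it is judged:
On the way, in this order (a step that is already met when the one before it is completed fails the run):
1. both brushes stand home in the soak tubes of their colour (horizontal distance between red_brush and red_tube_floor below 0.016 m and z of red_brush in the frame of red_tube_floor below 0.015 m and angle between each of red_brush, blue_brush's own z axis and vertical below 0.2 rad and horizontal distance between blue_brush and blue_tube_floor below 0.016 m and z of blue_brush in the frame of blue_tube_floor below 0.015 m), for 0.2 s.
2. then the red wheel shows two dots and the blue wheel three dots on top (value of joint red_wheel between 0.847 and 1.247 rad and value of joint blue_wheel between 1.894 and 2.294 rad), for 0.2 s.
At the end, for the whole second after the job is handed in: Each brush stands bristles down in its own colour's soak tube: bristle end within 16 mm of the tube's axis and under 15 mm above its floor, leaning under 0.20 rad, at rest. Red wheel within 0.2 rad of two dots up (1.047), blue wheel within 0.2 rad of three dots up (2.094) (all of step 1 and all of step 2 and linear speed of each of red_brush, blue_brush below 0.03 m/s); the robot touches nothing.
It fails at once if a spray gun, the tape, the can, the cup, the bottle or the jar is moved more than 40 mm (distance of any of spray_gun_a, spray_gun_b, tape_roll, paint_can, mixing_cup, solvent_bottle, filler_jar from where it was at the start of the episode above 0.04 m).
It also fails if it takes over 72 s, if anything falls off the work surface, if the arm or the gripper's body presses on something with over 40 N, if the wrist force passes 120 N, or if a joint passes its speed limit or range.

## Working session

There is one attempt and no reset: what is moved stays moved. The work goes in short steps, Python scripts to look and compute and a tool call to move; the robot and the scene stay as the last step left them, time stands still between calls to the robot, and variables do not carry over. Pictures are saved under pics/ and viewed, and the job is handed in when it is done.

Besides the shell and the picture viewer there is one more tool, called after ">>>" as a command line: name --pt "numbers of a row" for each row, then --argument value for the rest. drive_tool: Moves the arm, as the interface text tells. Its arguments: {"type":"object","properties":{"grip":{"type":"array"},"linear":{"type":"array"},"twist":{"type":"array"},"force":{"type":"number"}},"required":["grip","linear","twist"]}

```bash
mkdir -p pics; ls; cat > h.py <<'E'
from cell import robot
import numpy as np, cv2
def snap(n,tag):
    im=robot.capture(n); cv2.imwrite(f'pics/{tag}.png',im[:,:,::-1]); p=robot.camera_params(n); np.save(f'pics/{tag}.npy',p,allow_pickle=True); return im,p
def load(tag):
    return cv2.imread(f'pics/{tag}.png')[:,:,::-1], np.load(f'pics/{tag}.npy',allow_pickle=True).item()
def ray(p,u,v):
    d=np.array([(u-p['cx'])/p['fx'],(v-p['cy'])/p['fy'],1.]); return np.array(p['position']),np.array(p['rotation'])@d
def atz(p,u,v,z):
    o,d=ray(p,u,v); return o+d*(z-o[2])/d[2]
def proj(p,X):
    c=np.array(p['rotation']).T@(np.array(X)-np.array(p['position'])); return p['fx']*c[0]/c[2]+p['cx'],p['fy']*c[1]/c[2]+p['cy']
E
python3 - <<'E'
from h import *
print(robot.get_state(), robot.grip_point_offset)
for n in ['side','top','wrist']:
    im,p=snap(n,n+'0'); print(n,p)
E
```

```text
pics
{'time': 0.0, 'q': array([ 9.24714253e-01,  3.81164292e-01,  1.29827643e+00, -1.57644629e-05,
        1.46363835e+00, -2.15291328e-01]), 'qvel': array([-0.00137737, -0.00054882, -0.0013308 , -0.00099189,  0.00014844,
        0.00024889]), 'joint_torque': array([-1.85840108e-04, -4.37935460e+01, -2.24553555e+01,  7.13213347e-02,
        3.53147567e-02, -1.18146786e-04]), 'eef_pos': array([0.22948924, 0.49950187, 0.23814953]), 'tcp_rot': array([ 2.13732794e-01,  9.76891878e-01, -6.78610568e-04, -3.03165334e-04]), 'wrist_force': array([-0.53448588, -0.52148984, -0.12756748]), 'moment': array([ 0.03957815,  0.06444182, -0.00991884]), 'gripper_width': 1.0032108437059841} -0.0187
side {'fx': 524.2612895476497, 'fy': 524.2612895476497, 'cx': 323.4814507969151, 'cy': 241.68979506181327, 'position': array([0.49117104, 1.06519662, 1.40276186]), 'rotation': array([-0.010062  ,  0.9444059 , -0.32841338,  0.01187012])}
top {'fx': 450.7594488639864, 'fy': 450.7594488639864, 'cx': 315.1313867698936, 'cy': 240.9019825188507, 'position': array([0.25986363, 0.03853014, 1.63374844]), 'rotation': array([ 0.7104757 , -0.69736841,  0.07017856, -0.06305989])}
wrist {'fx': 369.16990821286726, 'fy': 369.16990821286726, 'cx': 319.86997113443164, 'cy': 237.84875138538823, 'position': array([0.15529923, 0.53302811, 0.38443574]), 'rotation': array([0.83135766, 0.53309044, 0.0838882 , 0.13274712])}
```

```bash
cat > h.py <<'E'
from cell import robot
import numpy as np, cv2
from scipy.spatial.transform import Rotation as R
def snap(n,tag):
    p=robot.camera_params(n); im=robot.capture(n); cv2.imwrite(f'pics/{tag}.png',im[:,:,::-1]);  np.save(f'pics/{tag}.npy',p,allow_pickle=True); return im,p
def load(tag):
    return cv2.imread(f'pics/{tag}.png')[:,:,::-1], np.load(f'pics/{tag}.npy',allow_pickle=True).item()
def rot(p): return R.from_quat(p['rotation']).as_matrix()
def ray(p,u,v):
    d=np.array([(u-p['cx'])/p['fx'],(v-p['cy'])/p['fy'],1.]); return np.array(p['position']),rot(p)@d
def atz(p,u,v,z):
    o,d=ray(p,u,v); return o+d*(z-o[2])/d[2]
def proj(p,X):
    c=rot(p).T@(np.array(X)-np.array(p['position'])); return p['fx']*c[0]/c[2]+p['cx'],p['fy']*c[1]/c[2]+p['cy']
def tri(obs):
    A=np.zeros((3,3));b=np.zeros(3)
    for p,u,v in obs:
        o,d=ray(p,u,v); d/=np.linalg.norm(d); M=np.eye(3)-np.outer(d,d); A+=M;b+=M@o
    X=np.linalg.solve(A,b); return X,[np.hypot(*(np.array(proj(p,X))-[u,v])) for p,u,v in obs]
def crop(tag,x0,y0,x1,y1,s,out):
    im=cv2.imread(f'pics/{tag}.png')[y0:y1,x0:x1]; cv2.imwrite(f'pics/{out}.png',cv2.resize(im,None,fx=s,fy=s,interpolation=cv2.INTER_CUBIC))
E
```

```text
(no output)
```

View pics/side0.png

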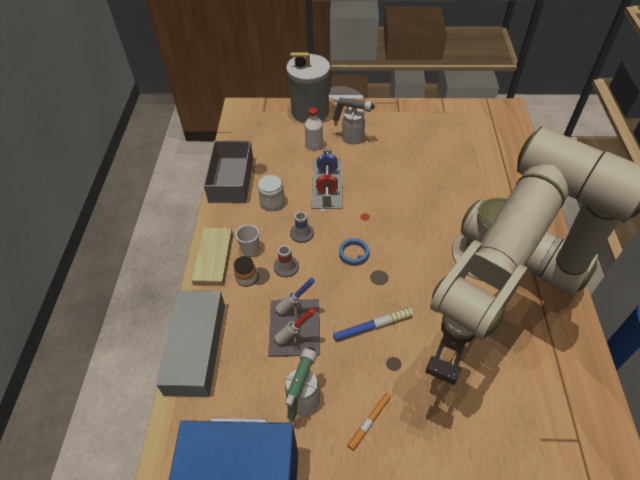

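View pics/top0.png

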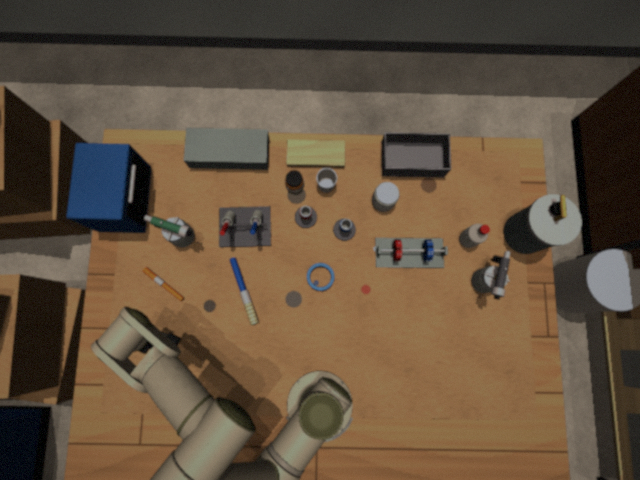

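View pics/wrist0.png

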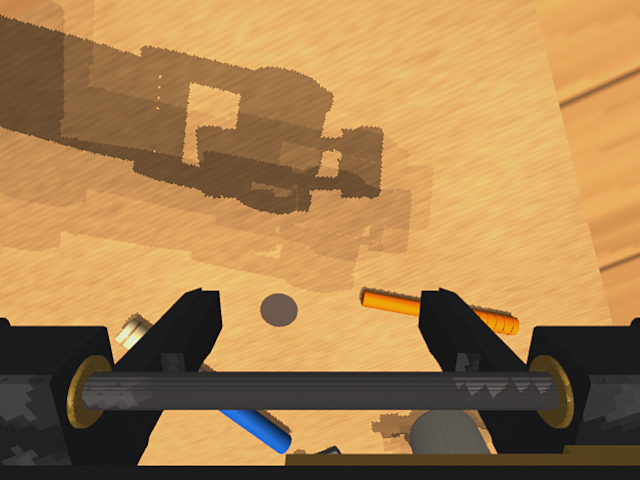

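```bash
python3 - <<'E'
from h import *
crop('top0',195,160,365,280,4.7,'ctop'); crop('side0',230,200,430,350,4,'cside'); crop('top0',365,170,515,280,5,'ctop2'); crop('side0',280,90,400,230,4.2,'cside2')
E
```

```text
(no output)
```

View pics/ctop.png

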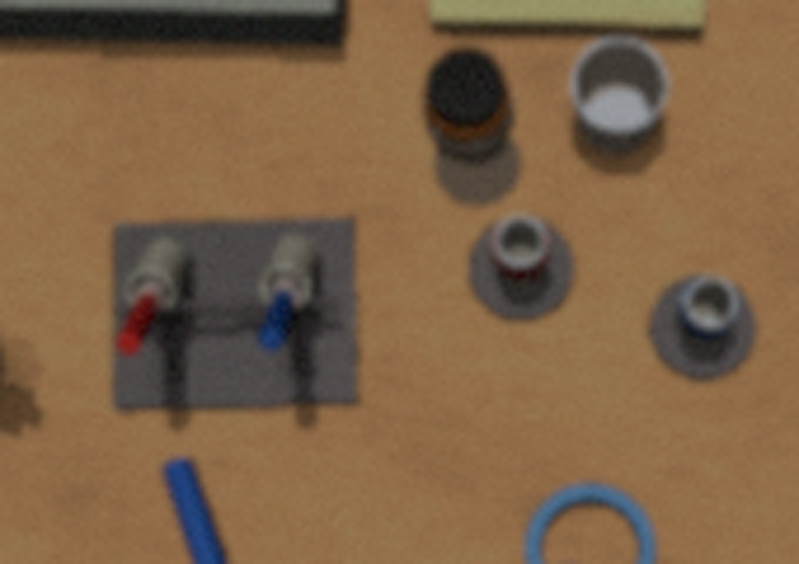

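View pics/cside.png

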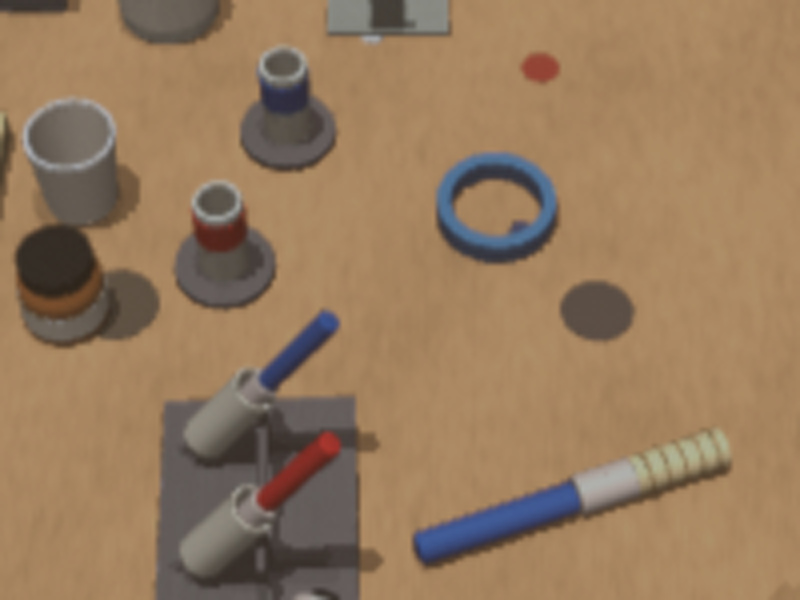

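View pics/ctop2.png

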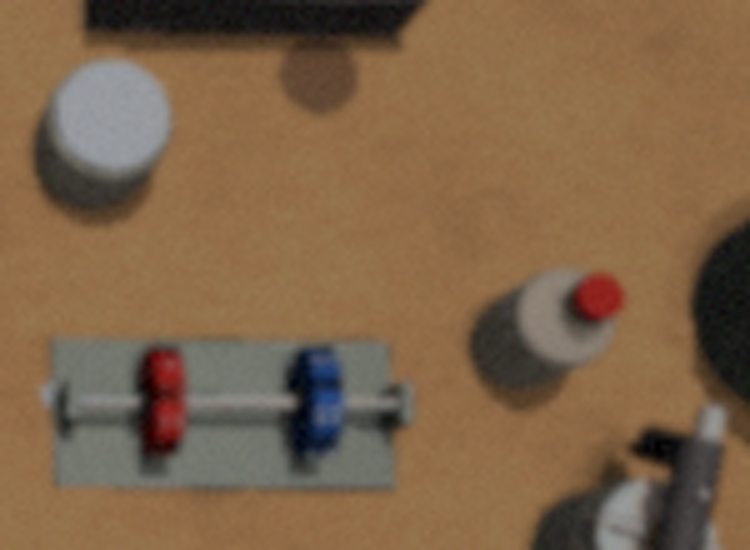

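View pics/cside2.png

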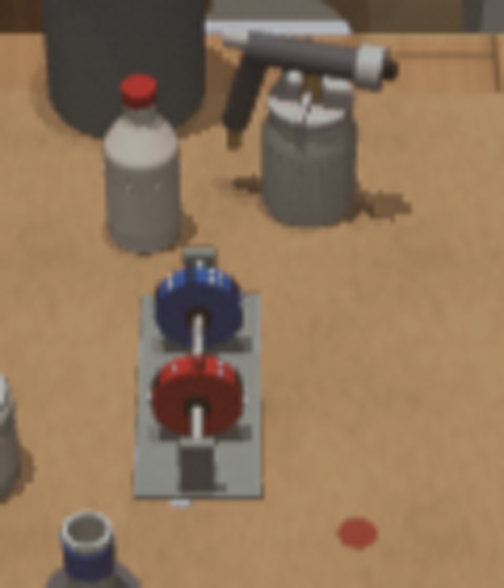

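```bash
python3 - <<'E'
from h import *
_,t=load('top0');_,s=load('side0')
T=lambda x,y:(t,195+x/4.7,160+y/4.7)
S=lambda x,y:(s,230+x/4,200+y/4)
T2=lambda x,y:(t,365+x/5,170+y/5)
S2=lambda x,y:(s,280+x/4.2,90+y/4.2)
for n,a,b in [('redend',T(126,345),S(332,443)),('blueend',T(270,340),S(328,320)),('redmouth',T(519,240),S(219,200)),('bluemouth',T(710,303),S(284,66)),
 ('rackmouthR',T(152,284),S(250,505)),('rackmouthB',T(287,284),S(250,385)),
 ('redwheeltop',T2(163,403),S2(199,362)),('bluewheeltop',T2(322,403),S2(199,272))]:
    X,e=tri([a,b]); print(n,X.round(4),np.round(e,1), 'single z0.093 top',atz(*a,0.093).round(4),atz(*b,0.093).round(4))
print('rack corners top',[atz(*T(*c),0.005).round(3) for c in [(113,225),(355,218),(358,403),(115,408)]])
print('rack corners side',[atz(*S(*c),0.005).round(3) for c in [(165,400),(355,397),(357,600)]])
print('marker corners top',[atz(*T2(*c),0.008).round(3) for c in [(53,341),(392,341),(396,487),(55,489)]])
print('marker corners side',[atz(*S2(*c),0.008).round(3) for c in [(140,293),(261,293),(262,496),(134,496)]])
print('feet',atz(*T(521,268),0.008),atz(*T(702,327),.008), atz(*S(225,265),.008),atz(*S(288,130),.008))
for n,c,h in [('jar',(467,85),.08),('cup',(619,85),.085),]: print(n,atz(*T(*c),h))
print('gunA cup', atz(t,176,230,.1)); print('tape',atz(t,320,277,.025)); print('can',atz(*T2(110,118),.1)); print('bottle',atz(*T2(598,296),.17))
E
```

```text
redend [0.5579 0.3339 0.1766] [0.2 0.2] single z0.093 top [0.5744 0.351  0.093 ] [0.5631 0.2839 0.093 ]
blueend [0.5642 0.2334 0.1757] [0.3 0.4] single z0.093 top [0.5803 0.2446 0.093 ] [0.5703 0.177  0.093 ]
redmouth [0.6614 0.0617 0.0894] [0. 0.] single z0.093 top [0.6606 0.0616 0.093 ] [0.6609 0.0644 0.093 ]
bluemouth [ 0.6173 -0.0826  0.0854] [0.1 0.1] single z0.093 top [ 0.6151 -0.0819  0.093 ] [ 0.6171 -0.0761  0.093 ]
rackmouthR [0.6203 0.3346 0.0919] [0.3 0.4] single z0.093 top [0.6212 0.3343 0.093 ] [0.6191 0.3355 0.093 ]
rackmouthB [0.6249 0.2341 0.0901] [0.3 0.3] single z0.093 top [0.6232 0.2338 0.093 ] [0.6255 0.2356 0.093 ]
redwheeltop [ 0.5295 -0.2618  0.0957] [1.2 1.2] single z0.093 top [ 0.5256 -0.2615  0.093 ] [ 0.5338 -0.2661  0.093 ]
bluewheeltop [ 0.5318 -0.3725  0.0958] [1.3 1.2] single z0.093 top [ 0.5278 -0.3722  0.093 ] [ 0.5363 -0.3773  0.093 ]
rack corners top [array([0.689, 0.385, 0.005]), array([0.699, 0.193, 0.005]), array([0.55 , 0.186, 0.005]), array([0.542, 0.375, 0.005])]
rack corners side [array([0.7  , 0.195, 0.005]), array([0.552, 0.19 , 0.005]), array([0.544, 0.364, 0.005])]
marker corners top [array([ 0.585, -0.198,  0.008]), array([ 0.59 , -0.448,  0.008]), array([ 0.482, -0.447,  0.008]), array([ 0.475, -0.198,  0.008])]
marker corners side [array([ 0.593, -0.442,  0.008]), array([ 0.481, -0.443,  0.008]), array([ 0.479, -0.192,  0.008]), array([ 0.588, -0.191,  0.008])]
feet [0.6599725  0.06082389 0.008     ] [ 0.61521115 -0.08234612  0.008     ] [0.66206773 0.06641619 0.008     ] [ 0.61788654 -0.07721362  0.008     ]
jar [0.78566568 0.10430298 0.08      ]
cup [ 0.78647172 -0.01208472  0.085     ]
gunA cup [0.58187221 0.5086523  0.1       ]
tape [0.43607545 0.00524812 0.025     ]
can [ 0.72849287 -0.22593235  0.1       ]
bottle [ 0.59047823 -0.53867731  0.17      ]
```

>>> drive_tool --grip '[1,1,1,1,1,1,1,1,1,1,1,1]' --pt "-0.03 0 0" --pt "-0.07 0 0" --pt "-0.11 0 0" --pt "-0.15 0 0" --pt "-0.19 -0.003 0" --pt "-0.23 -0.003 0" --pt "-0.27 -0.004 0" --pt "-0.31 -0.005 0" --pt "-0.345 -0.006 0" --pt "-0.37 -0.006 0" --pt "-0.383 -0.006 0" --pt "-0.383 -0.006 0" --twist '[-3,-6,-9,-12,-15,-18,-21,-24,-26,-27.7,-27.7,-27.7]' --force 12

```text
time: 1.35
eef_pos: [0.576, 0.3337, 0.238]
tcp_rot: [-0.025, 1.0, -0.0, -0.0]
wrist_force: [-1.2, 0.2, 0.0]
gripper_width: 0.999
```

```bash
python3 - <<'E'
from h import *
s=robot.get_state(); print(s['time'],s['eef_pos'],R.from_quat(s['tcp_rot']).as_matrix().round(3),s['q'].round(2))
snap('wrist','w1'); snap('side','s1')
E
```

```text
1.35 [0.57595106 0.33367244 0.23795462] [[-0.999 -0.05  -0.001]
 [-0.05   0.999 -0.   ]
 [ 0.001 -0.    -1.   ]] [ 0.35  0.59  0.93 -0.    1.62 -1.27]
```

View pics/w1.png

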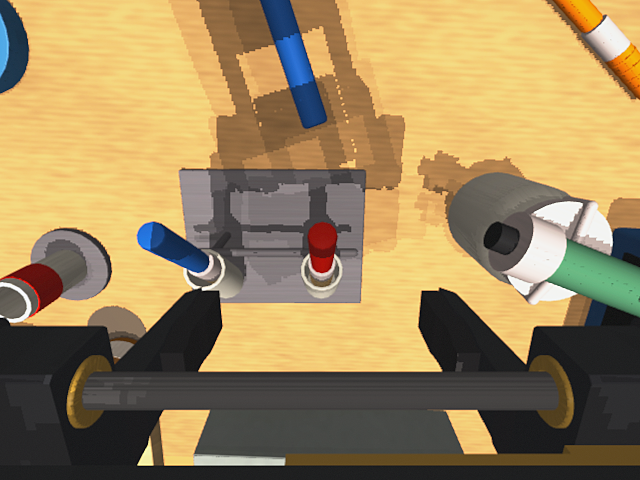

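View pics/s1.png

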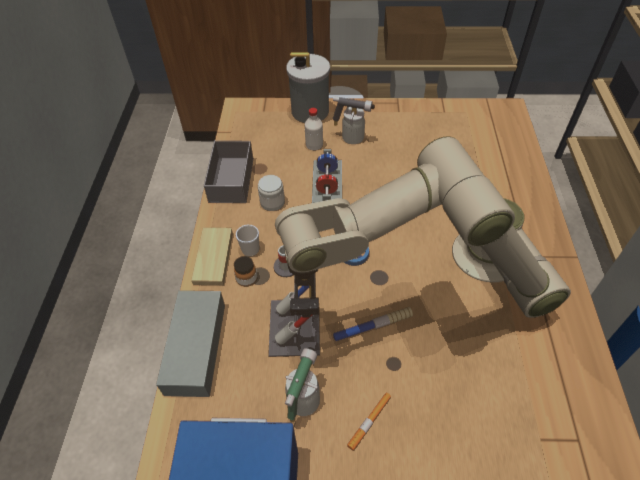

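```bash
python3 - <<'E'
from h import *
_,w=load('w1');_,t=load('top0');_,s=load('side0')
print(proj(w,[.5579,.3339,.1766]),proj(w,[.5642,.2334,.1757]),proj(w,[.6203,.3346,.0919]))
print(tri([(w,322,232),(t,221.8,233.4),(s,313,310.75)]),tri([(w,152,235),(t,252.4,232.3),(s,312,280)]))
print(tri([(w,322,270),(t,195+152/4.7,160+284/4.7),(s,292.5,326.2)]))
# lying blue length
print(np.linalg.norm(atz(t,236,260,.012)-atz(t,254,322,.012)))
E
```

```text
(np.float64(322.75263759569407), np.float64(231.62332793339021)) (np.float64(152.52157148737032), np.float64(233.1088205910891)) (np.float64(319.1015789149976), np.float64(272.17395604059135))
(array([0.55802272, 0.33376563, 0.176552  ]), [np.float64(0.5551860717436227), np.float64(0.2150466042424928), np.float64(0.18504630674426176)]) (array([0.56449526, 0.23357474, 0.17647358]), [np.float64(1.0528707835086124), np.float64(0.4144020574728505), np.float64(0.27815542262691867)])
(array([0.61968941, 0.33542751, 0.09179629]), [np.float64(2.43015496813842), np.float64(0.5713055583415706), np.float64(0.2831215418699073)])
0.23231565284901892
```

>>> drive_tool --grip '[1,1,1,1,1,0,0,0,0,0,0,0]' --pt "0 0 0.025" --pt "0.001 0.001 0.05" --pt "0.001 0.001 0.075" --pt "0.001 0.001 0.1" --pt "0.001 0.001 0.103" --pt "0.001 0.001 0.103" --pt "0.001 0.001 0.103" --pt "0.001 0.001 0.103" --pt "0.001 0.001 0.103" --pt "0.001 0.001 0.103" --pt "0.001 0.001 0.103" --pt "0.001 0.001 0.103" --twist '[0,0,0,0,0,0,0,0,0,0,0,0]' --force 15

```text
time: 2.65
eef_pos: [0.5742, 0.3353, 0.1358]
tcp_rot: [-0.026, 1.0, 0.0, 0.0]
wrist_force: [0.2, 0.2, 0.0]
gripper_width: 0.387
```

>>> drive_tool --grip '[0,0,0,0,0,0]' --pt "0 0 0" --pt "0 0 0" --pt "0 0 0" --pt "0 0 0" --pt "0 0 0" --pt "0 0 0" --twist '[0,0,0,0,0,0]' --force 15

```text
time: 3.25
eef_pos: [0.5741, 0.3352, 0.1357]
tcp_rot: [-0.026, 1.0, -0.0, -0.0]
wrist_force: [0.0, 0.2, 1.3]
gripper_width: 0.197
```

>>> drive_tool --grip '[0,0,0,0,0,0,0,0,0,0,0,0]' --pt "0.0055 0 -0.008" --pt "0.011 0 -0.016" --pt "0.0165 0 -0.024" --pt "0.022 0 -0.032" --pt "0.0275 0 -0.04" --pt "0.033 0 -0.048" --pt "0.0385 0 -0.056" --pt "0.044 0 -0.064" --pt "0.0495 0 -0.072" --pt "0.055 0 -0.08" --pt "0.055 0 -0.1" --pt "0.055 0 -0.1" --twist '[0,0,0,0,0,0,0,0,0,0,0,0]' --force 15

```text
time: 4.45
eef_pos: [0.5196, 0.3328, 0.2384]
tcp_rot: [-0.026, 1.0, 0.001, 0.002]
wrist_force: [0.4, -0.5, -1.6]
gripper_width: 0.192
```

```bash
python3 - <<'E'
from h import *
s=robot.get_state(); print(s['time'],s['eef_pos'],s['wrist_force'],s['moment'])
snap('wrist','w2'); snap('side','s2'); snap('top','t2')
crop('s2',230,200,430,350,4,'cs2')
E
```

```text
4.45 [0.51958345 0.33275911 0.23842297] [ 0.36270512 -0.51789863 -1.58909108] [-0.00948338  0.01924889  0.02396239]
```

View pics/w2.png

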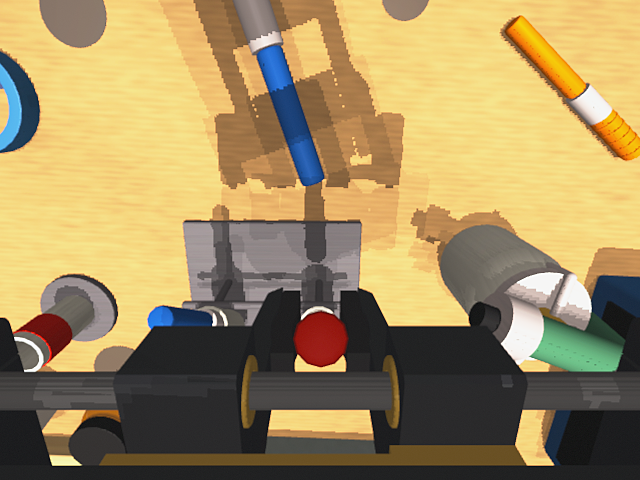

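View pics/cs2.png

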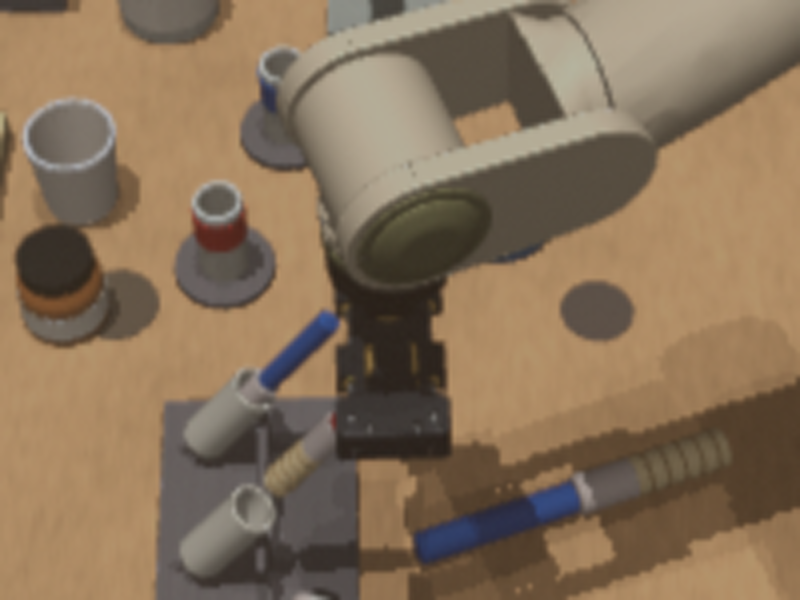

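```bash
cat >> h.py <<'E'
def aty(p,u,v,y):
    o,d=ray(p,u,v); return o+d*(y-o[1])/d[1]
E
python3 - <<'E'
from h import *
_,s=load('s2');_,w=load('w2')
X=aty(s,230+277/4,200+485/4,.332); print(X)
print(aty(w,322,340,.333))
G=np.array([.5196,.3328,.2571]); d=G-X; print(d,np.linalg.norm(d),np.degrees(np.arctan2(-d[0],d[2])))
E
```

```text
[0.59902329 0.332      0.11567171]
[0.51844222 0.333      0.26269694]
[-0.07942329  0.0008      0.14142829] 0.16220560769042555 29.317692191297972
```

>>> drive_tool --grip '[0,0,0,0,0,0,0,0,0,0,0,0]' --pt "0 0 -0.03" --pt "0 0 -0.06" --pt "0 0 -0.085" --pt "-0.007 -0.035 -0.085" --pt "-0.013 -0.07 -0.085" --pt "-0.02 -0.105 -0.085" --pt "-0.026 -0.14 -0.085" --pt "-0.032 -0.175 -0.085" --pt "-0.038 -0.21 -0.085" --pt "-0.044 -0.24 -0.085" --pt "-0.05 -0.265 -0.085" --pt "-0.05 -0.277 -0.08" --twist '[0,0,0,0,0,0,0,0,0,0,0,0]'

```text
time: 5.8
eef_pos: [0.5843, 0.0564, 0.3147]
tcp_rot: [-0.025, 1.0, -0.0, -0.0]
wrist_force: [0.0, 0.7, -1.4]
gripper_width: 0.194
```

>>> drive_tool --grip '[0,0,0,0,0]' --pt "0 0 0.02" --pt "0 0 0.045" --pt "0 0 0.07" --pt "0 0 0.08" --pt "0 0 0.08" --twist '[0,0,0,0,0]'

```text
time: 6.3
eef_pos: [0.583, 0.0588, 0.2342]
tcp_rot: [-0.027, 1.0, 0.0, -0.002]
wrist_force: [-0.2, 0.3, -0.2]
gripper_width: 0.195
```

```bash
python3 - <<'E'
from h import *
s=robot.get_state(); print(s['time'],s['eef_pos'],s['wrist_force'],s['moment'])
snap('wrist','w3'); snap('side','s3'); snap('top','t3')
crop('s3',240,170,340,300,4.5,'cs3');crop('t3',255,170,375,260,5,'ct3')
E
```

```text
6.3 [0.5830217  0.05884548 0.2342328 ] [-0.17160676  0.26530264 -0.15700709] [0.04036052 0.03781285 0.00239746]
```

View pics/w3.png

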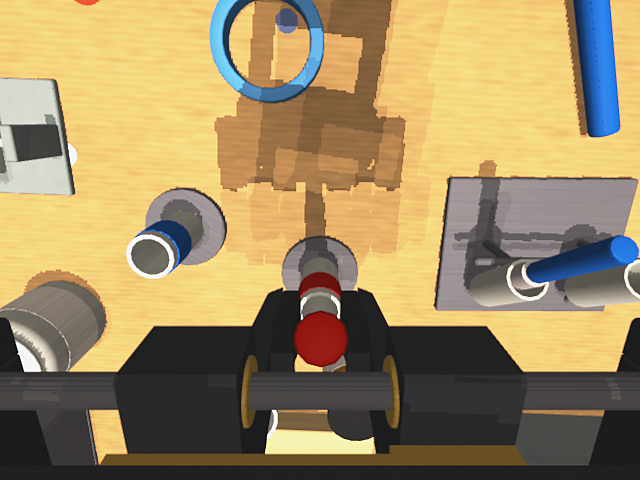

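View pics/cs3.png

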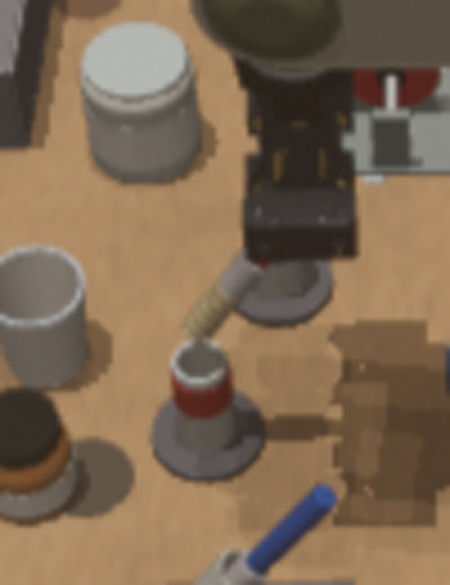

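View pics/ct3.png

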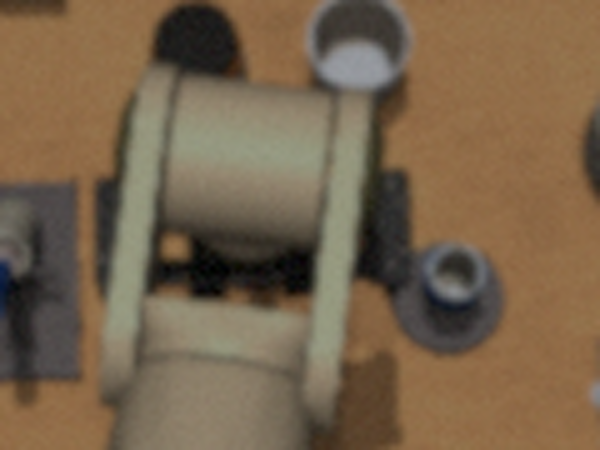

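```bash
python3 - <<'E'
from h import *
_,s=load('s3')
for c in [(187,332),(212,338),(200,334)]: print(aty(s,240+c[0]/4.5,170+c[1]/4.5,.063).round(4))
for X in [(.664,.063,.115),(.661,.0625,.093),(.584,.0588,.2529)]:
  u,v=proj(s,X); print((u-240)*4.5,(v-170)*4.5)
E
```

```text
[0.6687 0.063  0.1228]
[0.6519 0.063  0.1164]
[0.6599 0.063  0.1207]
194.66453995451926 339.0054922889666
201.37056508528102 357.79888586555734
302.1391798129481 204.36062132215952
```

>>> drive_tool --grip '[0,0,0,0,0,0,0]' --pt "0.015 0 0" --pt "0.035 0 0" --pt "0.035 0 0.02" --pt "0.035 0 0.04" --pt "0.035 0 0.06" --pt "0.035 0 0.069" --pt "0.035 0 0.069" --twist '[0,0,0,0,0,0,0]'

```text
time: 7.15
eef_pos: [0.5487, 0.0566, 0.1666]
tcp_rot: [-0.026, 1.0, 0.0, -0.0]
wrist_force: [-0.2, -0.2, 0.3]
gripper_width: 0.197
```

```bash
python3 - <<'E'
from h import *
s=robot.get_state(); print(s['time'],s['eef_pos'],s['wrist_force'],s['moment'])
snap('side','s4'); 
crop('s4',240,170,340,300,4.5,'cs4')
E
```

```text
7.15 [0.54874077 0.0566104  0.16663008] [-0.16147521 -0.15093671  0.27776737] [0.03013529 0.02513235 0.01584347]
```

View pics/cs4.png

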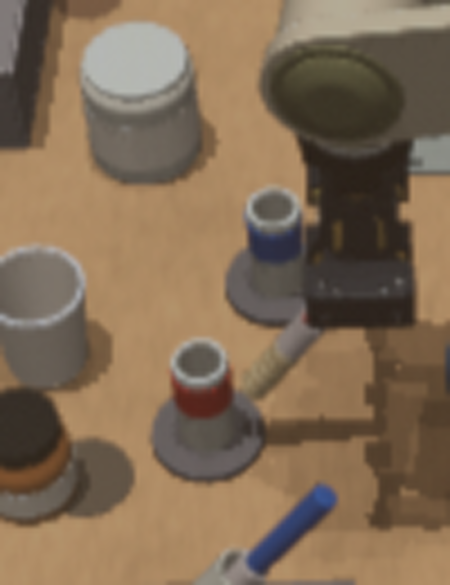

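>>> drive_tool --grip '[0,0,0,0,0,0,0,0,0,0,0,0]' --pt "-0.006 0 0" --pt "-0.012 0 -0.003" --pt "-0.018 0 -0.006" --pt "-0.024 0 -0.009" --pt "-0.0305 0 -0.0115" --pt "-0.037 0 -0.0135" --pt "-0.0435 0 -0.0155" --pt "-0.05 0 -0.017" --pt "-0.0565 0 -0.0185" --pt "-0.063 0 -0.0195" --pt "-0.07 0 -0.02" --pt "-0.07 0 -0.02" --twist '[0,0,0,0,0,0,0,0,0,0,0,0]'

```text
time: 8.4
eef_pos: [0.6195, 0.0602, 0.1865]
tcp_rot: [-0.026, 1.0, 0.0, 0.0]
wrist_force: [-0.1, 0.3, -0.0]
gripper_width: 0.198
```

```bash
python3 - <<'E'
from h import *
s=robot.get_state(); print(s['time'],s['eef_pos'],s['wrist_force'],s['moment'])
snap('side','s5');snap('wrist','w5') 
crop('s5',240,170,340,300,4.5,'cs5')
E
```

```text
8.4 [0.61952439 0.06021883 0.18654738] [-0.11721159  0.30691144 -0.04832082] [-0.02605676  0.16321701  0.02182944]
```

View pics/cs5.png

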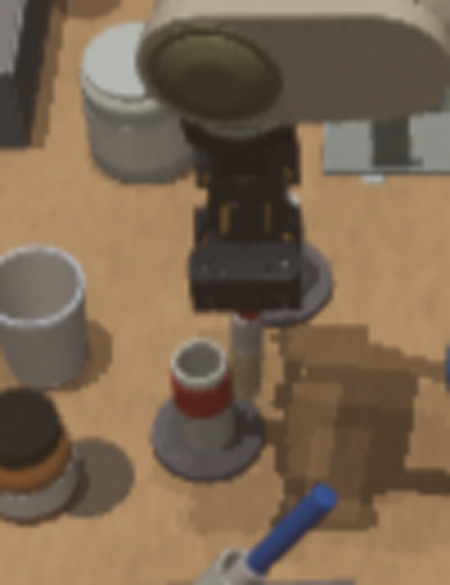

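View pics/w5.png

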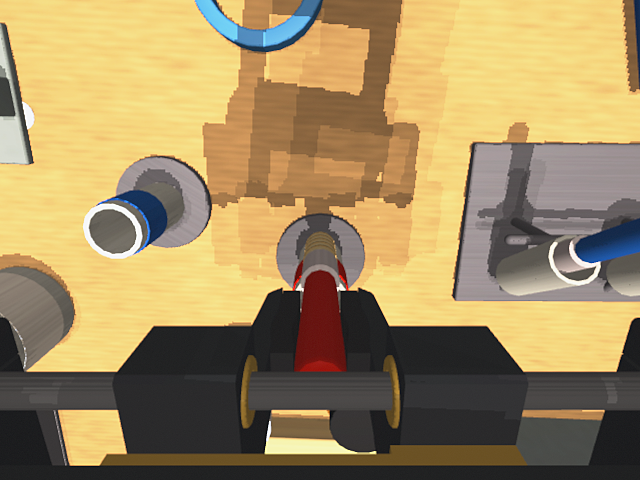

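```bash
python3 - <<'E'
from h import *
_,s=load('s5')
for c in [(246,320),(247,350),(248,398)]: print(aty(s,240+c[0]/4.5,170+c[1]/4.5,.061).round(4))
E
```

```text
[0.6273 0.061  0.1343]
[0.6286 0.061  0.1006]
[0.6312 0.061  0.0443]
```

>>> drive_tool --grip '[0,0,0,0,0,0,0,0]' --pt "0.003 0 -0.02" --pt "0.003 0 -0.045" --pt "0.003 0 -0.065" --pt "-0.01 0 -0.065" --pt "-0.02 0 -0.065" --pt "-0.03 0 -0.065" --pt "-0.03 0 -0.065" --pt "-0.03 0 -0.065" --twist '[0,0,0,0,0,0,0,0]'

```text
time: 9.3
eef_pos: [0.6484, 0.0618, 0.2516]
tcp_rot: [-0.026, 1.0, 0.0, -0.0]
wrist_force: [-0.1, -0.3, -1.8]
gripper_width: 0.203
```

```bash
python3 - <<'E'
from h import *
s=robot.get_state(); print(s['time'],s['eef_pos'],s['wrist_force'],s['moment'])
_,p=snap('side','s6');snap('wrist','w6') 
crop('s6',240,170,340,300,4.5,'cs6')
for X in [(.661,.0625,.110),(.661,.0625,.093)]:
  u,v=proj(p,X); print((u-240)*4.5,(v-170)*4.5)
E
```

```text
9.3 [0.64839248 0.06183275 0.25155318] [-0.06321449 -0.2533833  -1.81734491] [ 0.07357268 -0.01356839 -0.01732042]
199.56764170953855 342.9113420849392
201.37056508528102 357.79888586555734
```

View pics/cs6.png

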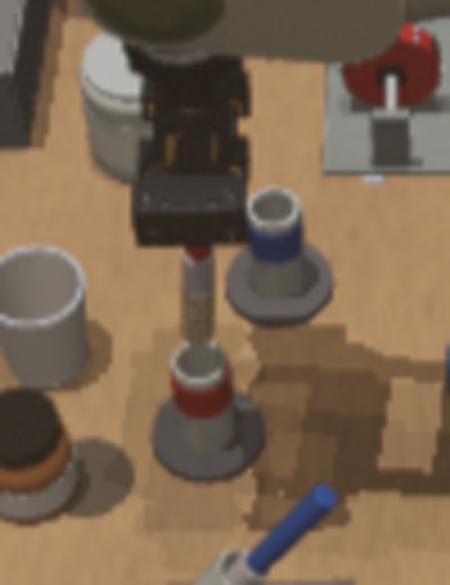

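View pics/w6.png

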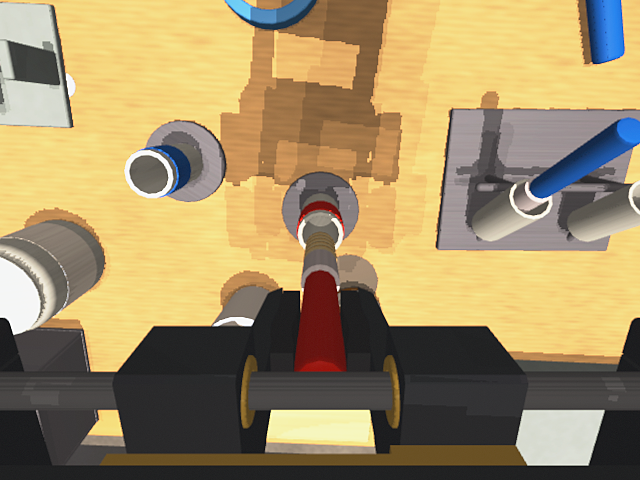

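>>> drive_tool --grip '[0,0,0,0,0,0,0,0,0,0,0]' --pt "0 0 0.01" --pt "0 0 0.02" --pt "0 0 0.03" --pt "-0.002 0 0.04" --pt "-0.004 0 0.05" --pt "-0.006 0 0.06" --pt "-0.008 0 0.07" --pt "-0.01 0 0.08" --pt "-0.011 0 0.09" --pt "-0.012 0 0.099" --pt "-0.012 0 0.099" --twist '[0,0,0,0,0,0,0,0,0,0,0]'

```text
time: 10.5
eef_pos: [0.6603, 0.0625, 0.1511]
tcp_rot: [-0.026, 1.0, 0.0, -0.001]
wrist_force: [-0.4, 1.0, -1.5]
gripper_width: 0.198
```

```bash
python3 - <<'E'
from h import *
s=robot.get_state(); print(s['time'],s['eef_pos'],s['wrist_force'],s['moment'])
_,p=snap('side','s7')
crop('s7',240,170,340,300,4.5,'cs7')
E
```

```text
10.5 [0.66027527 0.06247163 0.15111165] [-0.35249539  0.9944567  -1.53829857] [-0.04150946  0.21937126 -0.03450048]
```

View pics/cs7.png

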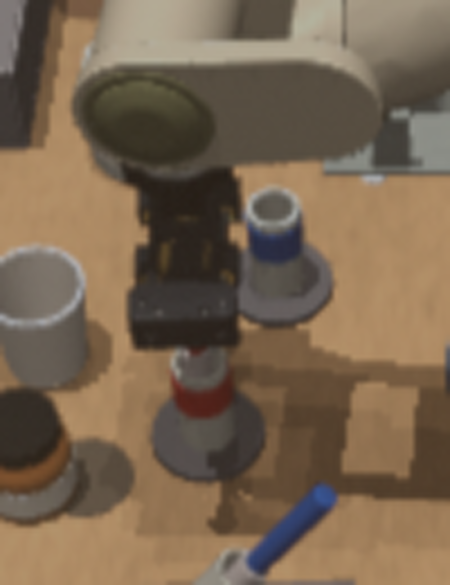

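>>> drive_tool --grip '[0.3,0.4,0.6,0.8,1,1,1,1,1,1,1,1]' --pt "0 0 0" --pt "0 0 0" --pt "0 0 0" --pt "0 0 0" --pt "0 0 0" --pt "0 0 0" --pt "0 0 0" --pt "0 0 -0.03" --pt "0 0 -0.06" --pt "0 0 -0.09" --pt "0 0 -0.1" --pt "0 0 -0.1" --twist '[0,0,0,0,0,0,0,0,0,0,0,0]'

```text
time: 11.75
eef_pos: [0.6609, 0.0625, 0.2537]
tcp_rot: [-0.026, 1.0, -0.0, 0.001]
wrist_force: [0.5, 0.7, -0.4]
gripper_width: 0.997
```

```bash
python3 - <<'E'
from h import *
s=robot.get_state(); print(s['time'],s['eef_pos'],s['wrist_force'],s['gripper_width'])
_,p=snap('side','s8')
crop('s8',240,170,340,300,4.5,'cs8'); snap('wrist','w8')
E
```

```text
11.75 [0.66088057 0.06249025 0.25368967] [ 0.49730507  0.72526957 -0.41118267] 0.9967435724197282
```

View pics/cs8.png

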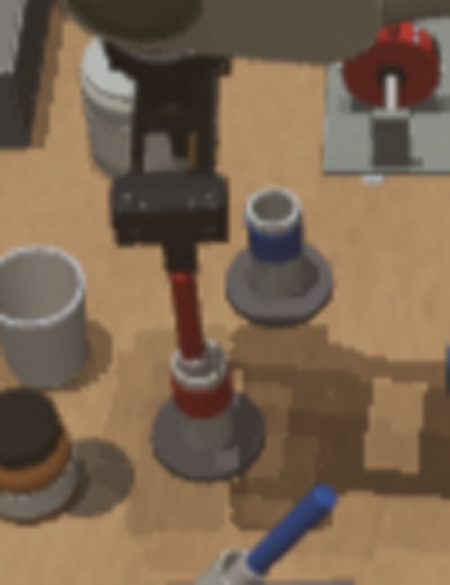

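View pics/w8.png

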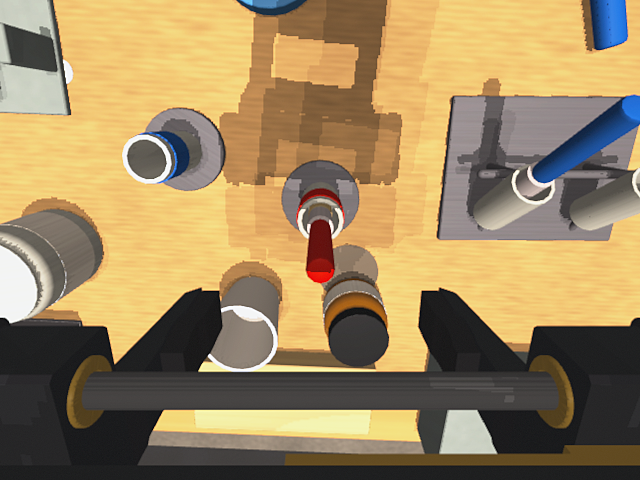

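>>> drive_tool --grip '[1,1,1,1,1,1,1]' --pt "0.014 0.035 0" --pt "0.028 0.07 0" --pt "0.043 0.105 0" --pt "0.057 0.14 0" --pt "0.07 0.17 0" --pt "0.071 0.175 0.02" --pt "0.071 0.175 0.03" --twist '[0,0,0,0,0,0,0]'

```text
time: 12.55
eef_pos: [0.5791, 0.2344, 0.2198]
tcp_rot: [-0.027, 1.0, -0.0, -0.002]
wrist_force: [-0.0, -0.3, -0.1]
gripper_width: 1.007
```

```bash
python3 - <<'E'
from h import *
s=robot.get_state(); print(s['time'],s['eef_pos'],s['wrist_force'],s['gripper_width'])
_,w=snap('wrist','w9'); print(proj(w,[.5645,.2336,.1765]))
E
```

```text
12.55 [0.57908208 0.23441277 0.21977067] [-0.01076358 -0.25627227 -0.08168242] 1.0067212066835465
(np.float64(320.8455527438164), np.float64(247.58197776582372))
```

View pics/w9.png

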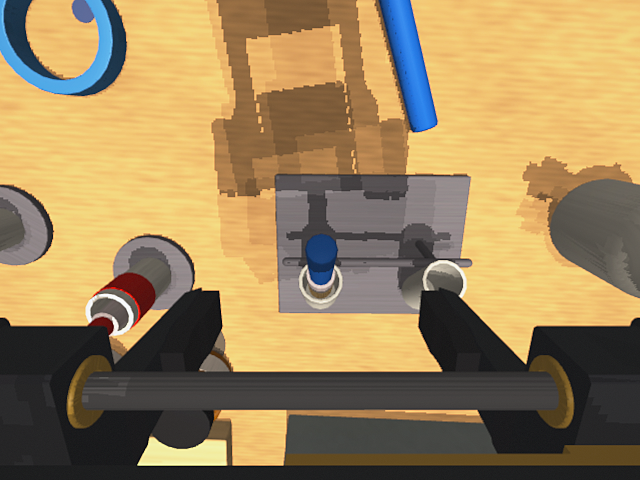

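>>> drive_tool --grip '[1,1,1,1,0,0,0,0,0,0,0,0]' --pt "0 0 0.025" --pt "0 0 0.05" --pt "0 0 0.075" --pt "0 0 0.086" --pt "0 0 0.086" --pt "0 0 0.086" --pt "0 0 0.086" --pt "0 0 0.086" --pt "0 0 0.086" --pt "0 0 0.086" --pt "0 0 0.086" --pt "0 0 0.086" --twist '[0,0,0,0,0,0,0,0,0,0,0,0]' --force 15

```text
time: 13.8
eef_pos: [0.5805, 0.2335, 0.1368]
tcp_rot: [-0.026, 1.0, -0.0, -0.0]
wrist_force: [0.7, -0.3, 0.4]
gripper_width: 0.3
```

>>> drive_tool --grip '[0,0,0,0,0]' --pt "0 0 0" --pt "0 0 0" --pt "0 0 0" --pt "0 0 0" --pt "0 0 0" --twist '[0,0,0,0,0]' --force 15

```text
time: 14.3
eef_pos: [0.5805, 0.2335, 0.1367]
tcp_rot: [-0.026, 1.0, 0.0, -0.0]
wrist_force: [-0.2, -0.6, -0.1]
gripper_width: 0.197
```

>>> drive_tool --grip '[0,0,0,0,0,0,0,0,0,0,0,0]' --pt "0.0055 0 -0.008" --pt "0.011 0 -0.016" --pt "0.0165 0 -0.024" --pt "0.022 0 -0.032" --pt "0.0275 0 -0.04" --pt "0.033 0 -0.048" --pt "0.0385 0 -0.056" --pt "0.044 0 -0.064" --pt "0.0495 0 -0.072" --pt "0.055 0 -0.08" --pt "0.055 0 -0.1" --pt "0.055 0 -0.1" --twist '[0,0,0,0,0,0,0,0,0,0,0,0]' --force 15

```text
time: 15.5
eef_pos: [0.526, 0.2308, 0.2393]
tcp_rot: [-0.026, 1.0, 0.0, 0.002]
wrist_force: [0.5, 0.2, -0.2]
gripper_width: 0.2
```

```bash
python3 - <<'E'
from h import *
s=robot.get_state(); print(s['time'],s['eef_pos'],s['wrist_force'],s['gripper_width'])
_,w=snap('wrist','w10'); _,p=snap('side','s10'); crop('s10',230,200,430,350,4,'cs10')
E
```

```text
15.5 [0.52602043 0.23078427 0.23925088] [ 0.46799355  0.20144807 -0.23431837] 0.20045089494055346
```

View pics/cs10.png

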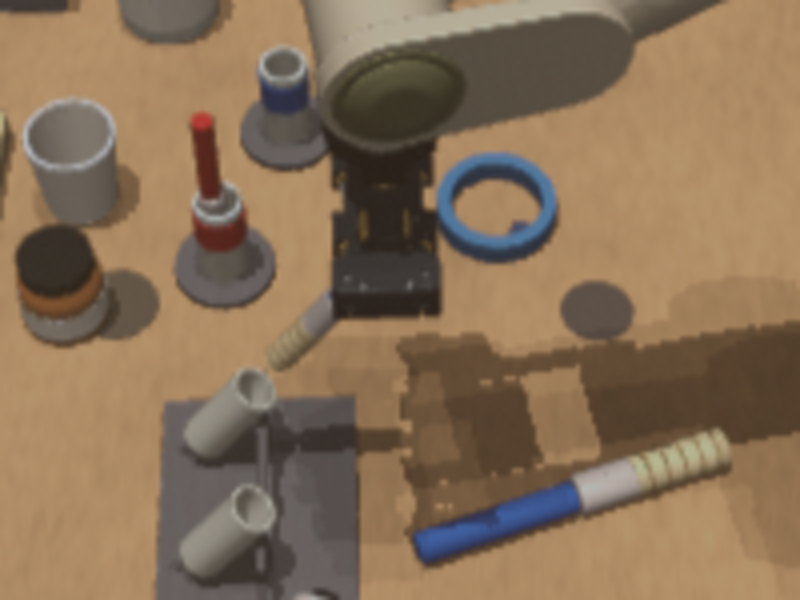

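```bash
python3 - <<'E'
from h import *
im,w=load('w8'); print(atz(w,148,158,.093),atz(w,320,220,.093))
im,w3=load('w6'); print(atz(w3,152,174,.093),atz(w3,320,232,.093))
for t in ['w3']:
    im,w=load(t); print(atz(w,153,254,.093))
_,p=load('s10')
for c in [(272,362),(290,352),(281,360)]: print(aty(p,230+c[0]/4,200+c[1]/4,.233).round(4))
E
```

```text
[ 0.61734392 -0.08017937  0.093     ] [0.66202051 0.06207486 0.093     ]
[ 0.6180522  -0.07861032  0.093     ] [0.6605847  0.06201239 0.093     ]
[ 0.61591357 -0.07864322  0.093     ]
[0.6079 0.233  0.1204]
[0.5942 0.233  0.1339]
[0.6012 0.233  0.1232]
```

>>> drive_tool --grip '[0,0,0,0,0,0,0,0,0,0,0,0]' --pt "0.005 -0.02 -0.02" --pt "0.01 -0.055 -0.02" --pt "0.015 -0.09 -0.02" --pt "0.02 -0.125 -0.02" --pt "0.025 -0.16 -0.02" --pt "0.029 -0.195 -0.02" --pt "0.033 -0.23 -0.02" --pt "0.036 -0.265 -0.02" --pt "0.039 -0.295 -0.02" --pt "0.04 -0.313 -0.01" --pt "0.04 -0.313 0.01" --pt "0.04 -0.313 0.01" --twist '[0,0,0,0,0,0,0,0,0,0,0,0]'

```text
time: 16.8
eef_pos: [0.5008, -0.0841, 0.2238]
tcp_rot: [-0.026, 1.0, 0.001, -0.003]
wrist_force: [-0.4, -0.4, 0.7]
gripper_width: 0.199
```

```bash
python3 - <<'E'
from h import *
s=robot.get_state(); print(s['time'],s['eef_pos'],s['wrist_force'],s['gripper_width'])
_,w=snap('wrist','w11'); _,p=snap('side','s11'); crop('s11',250,140,350,270,4.5,'cs11')
E
```

```text
16.8 [ 0.50078979 -0.08414932  0.22384621] [-0.43638081 -0.40847457  0.70784837] 0.19884771674594937
```

View pics/cs11.png

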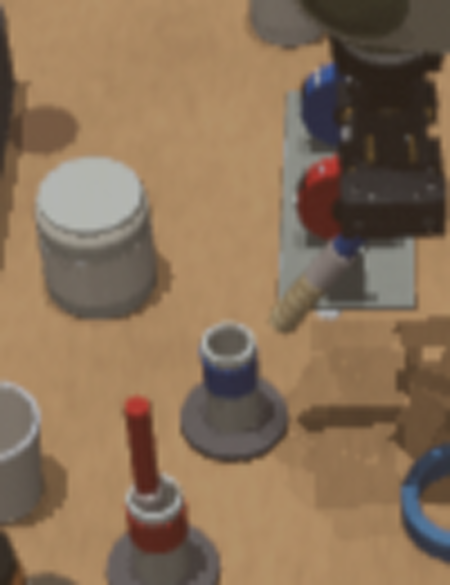

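View pics/w11.png

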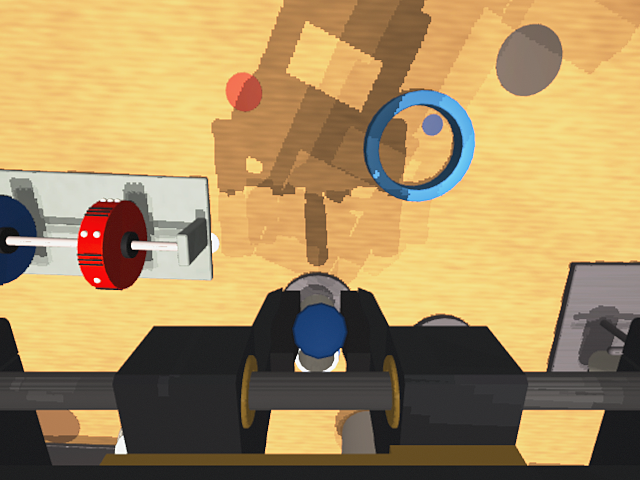

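>>> drive_tool --grip '[0,0,0,0,0]' --pt "0 0 0.02" --pt "0 0 0.04" --pt "0 0 0.055" --pt "0 0 0.058" --pt "0 0 0.058" --twist '[0,0,0,0,0]'

```text
time: 17.4
eef_pos: [0.5024, -0.0838, 0.1693]
tcp_rot: [-0.027, 1.0, -0.0, 0.0]
wrist_force: [-0.8, 0.4, -0.2]
gripper_width: 0.196
```

```bash
python3 - <<'E'
from h import *
s=robot.get_state(); print(s['time'],s['eef_pos'],s['wrist_force'],s['gripper_width'])
_,p=snap('side','s12'); crop('s12',250,140,350,270,4.5,'cs12')
E
```

```text
17.4 [ 0.50235794 -0.08382548  0.16925779] [-0.76410038  0.42475497 -0.15181678] 0.19595146849723608
```

View pics/cs12.png

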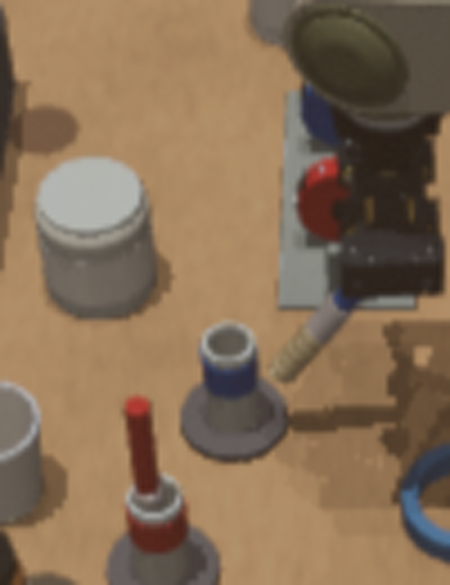

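>>> drive_tool --grip '[0,0,0,0,0,0,0,0,0,0,0,0]' --pt "-0.007 0 0" --pt "-0.014 0 -0.003" --pt "-0.021 0 -0.006" --pt "-0.027 0 -0.009" --pt "-0.0335 0 -0.0115" --pt "-0.04 0 -0.0135" --pt "-0.0465 0 -0.0155" --pt "-0.053 0 -0.017" --pt "-0.0595 0 -0.0185" --pt "-0.066 0 -0.0195" --pt "-0.073 0 -0.02" --pt "-0.073 0 -0.02" --twist '[0,0,0,0,0,0,0,0,0,0,0,0]'

```text
time: 18.65
eef_pos: [0.5758, -0.0802, 0.1886]
tcp_rot: [-0.026, 1.0, -0.0, 0.0]
wrist_force: [-1.9, -0.0, 0.3]
gripper_width: 0.193
```

```bash
python3 - <<'E'
from h import *
s=robot.get_state(); print(s['time'],s['eef_pos'],s['wrist_force'],s['moment'])
snap('side','s13');snap('wrist','w13') 
crop('s13',250,140,350,270,4.5,'cs13')
E
```

```text
18.65 [ 0.5758043  -0.08023528  0.18860306] [-1.9474575  -0.03414156  0.26466051] [-0.01324249  0.15144884  0.00799262]
```

View pics/cs13.png

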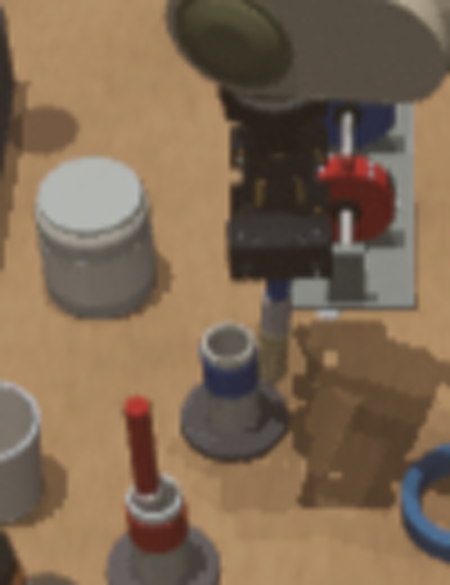

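View pics/w13.png

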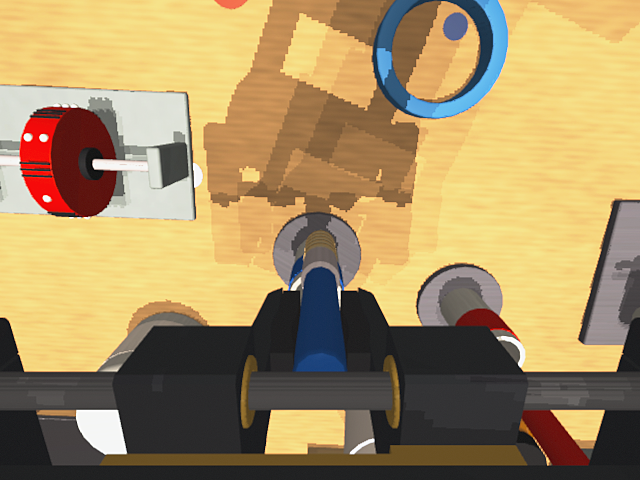

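>>> drive_tool --grip '[0,0,0,0,0,0,0,0]' --pt "0.003 0 -0.02" --pt "0.003 0 -0.045" --pt "0.003 0 -0.065" --pt "-0.01 -0.001 -0.065" --pt "-0.02 -0.002 -0.065" --pt "-0.03 -0.003 -0.065" --pt "-0.03 -0.003 -0.065" --pt "-0.03 -0.003 -0.065" --twist '[0,0,0,0,0,0,0,0]'

```text
time: 19.55
eef_pos: [0.6049, -0.0816, 0.2535]
tcp_rot: [-0.026, 1.0, 0.0, -0.0]
wrist_force: [0.3, 0.0, 0.0]
gripper_width: 0.198
```

```bash
python3 - <<'E'
from h import *
s=robot.get_state(); print(s['time'],s['eef_pos'],s['wrist_force'],s['moment'])
_,p=snap('side','s14');_,w=snap('wrist','w14') 
crop('s14',250,140,350,270,4.5,'cs14'); crop('w14',220,150,420,300,4,'cw14')
E
```

```text
19.55 [ 0.60486307 -0.08162555  0.25354173] [0.26133201 0.02302172 0.01525683] [ 0.03686    -0.04074994  0.02197373]
```

View pics/cs14.png

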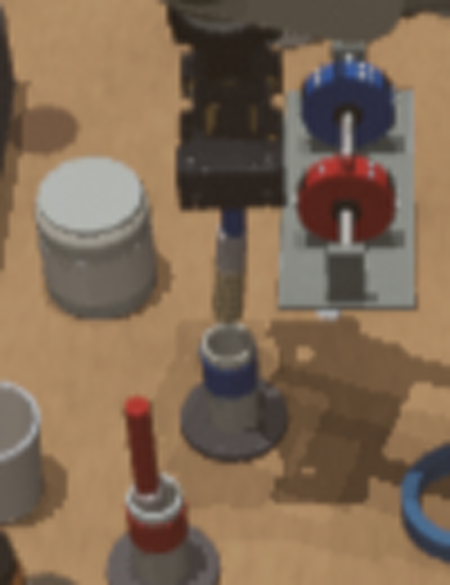

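View pics/cw14.png

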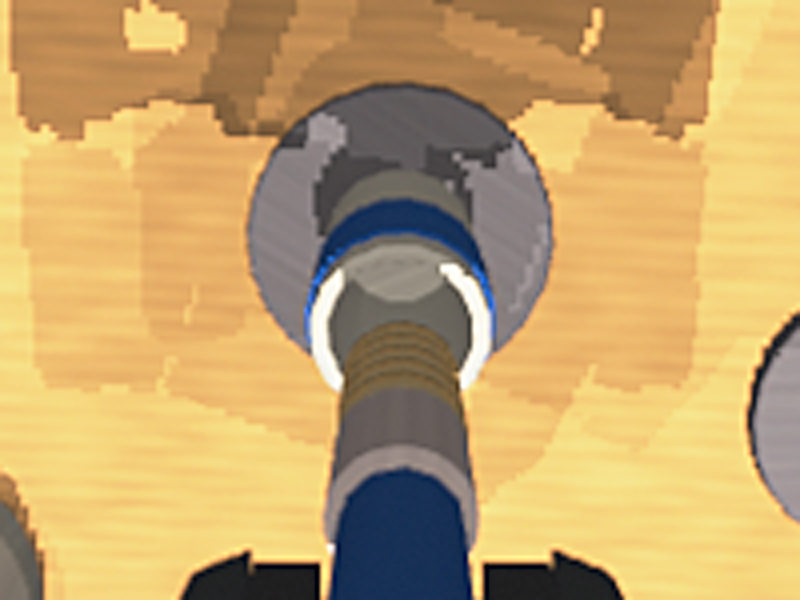

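>>> drive_tool --grip '[0,0,0,0,0,0,0,0,0,0,0]' --pt "0 0 0.01" --pt "0 0 0.02" --pt "0 0 0.03" --pt "-0.002 0 0.04" --pt "-0.004 0 0.05" --pt "-0.006 0 0.06" --pt "-0.008 0 0.07" --pt "-0.01 0 0.08" --pt "-0.011 0 0.09" --pt "-0.012 0 0.1" --pt "-0.012 0 0.1" --twist '[0,0,0,0,0,0,0,0,0,0,0]'

```text
time: 20.75
eef_pos: [0.6167, -0.0809, 0.1521]
tcp_rot: [-0.026, 1.0, 0.0, -0.001]
wrist_force: [-1.1, 0.1, -0.7]
gripper_width: 0.198
```

```bash
python3 - <<'E'
from h import *
s=robot.get_state(); print(s['time'],s['eef_pos'],s['wrist_force'],s['moment'])
_,p=snap('side','s15')
crop('s15',250,140,350,270,4.5,'cs15')
E
```

```text
20.75 [ 0.61671905 -0.08088237  0.15205784] [-1.09256372  0.10237895 -0.72996197] [ 0.03738798  0.22382792 -0.01790126]
```

View pics/cs15.png

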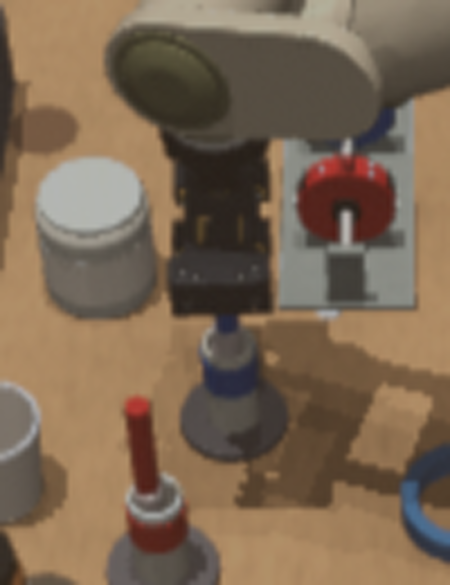

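>>> drive_tool --grip '[0.3,0.4,0.6,0.8,1,1,1,1,1,1,1,1]' --pt "0 0 0" --pt "0 0 0" --pt "0 0 0" --pt "0 0 0" --pt "0 0 0" --pt "0 0 0" --pt "0 0 0" --pt "0 0 -0.03" --pt "0 0 -0.06" --pt "0 0 -0.09" --pt "0 0 -0.1" --pt "0 0 -0.1" --twist '[0,0,0,0,0,0,0,0,0,0,0,0]'

```text
time: 22.0
eef_pos: [0.6174, -0.0811, 0.2545]
tcp_rot: [-0.026, 1.0, -0.0, 0.001]
wrist_force: [0.4, -0.4, 0.3]
gripper_width: 0.998
```

```bash
python3 - <<'E'
from h import *
s=robot.get_state(); print(s['time'],s['eef_pos'],s['wrist_force'],s['gripper_width'])
_,p=snap('side','s16')
crop('s16',250,140,350,270,4.5,'cs16')
E
```

```text
22.0 [ 0.6173621  -0.08111792  0.2545492 ] [ 0.43149113 -0.44779024  0.29238257] 0.9976471354675527
```

View pics/cs16.png

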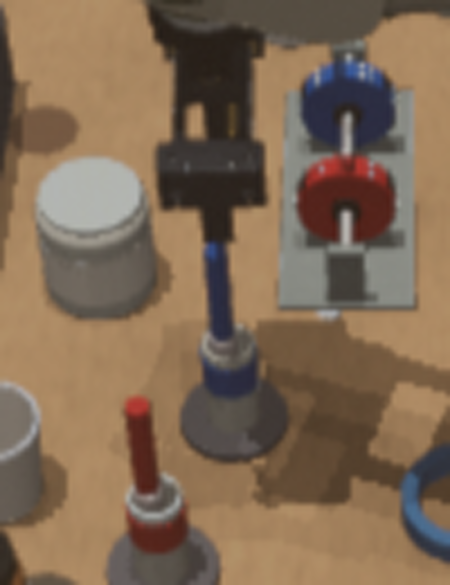

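>>> drive_tool --grip '[1,1,1,1,1,1,1,1,1]' --pt "0.022 -0.03 0" --pt "0.045 -0.065 0" --pt "0.067 -0.1 0" --pt "0.09 -0.135 0" --pt "0.11 -0.17 0" --pt "0.13 -0.2 0" --pt "0.145 -0.225 0" --pt "0.149 -0.23 0" --pt "0.149 -0.23 0" --twist '[0,1,1.7,1.7,1.7,1.7,1.7,1.7,1.7]'

```text
time: 22.95
eef_pos: [0.4799, -0.3186, 0.2523]
tcp_rot: [-0.011, 1.0, 0.001, -0.001]
wrist_force: [0.6, 0.2, -0.8]
gripper_width: 0.996
```

```bash
python3 - <<'E'
from h import *
s=robot.get_state(); print(s['time'],s['eef_pos'],s['wrist_force'],R.from_quat(s['tcp_rot']).as_matrix().round(4))
_,p=snap('side','s17');_,p=snap('wrist','w17');_,p=snap('top','t17')
crop('w17',170,120,470,320,2.66,'cw17');crop('s17',230,140,370,280,4,'cs17'); crop('t17',285,190,365,250,8,'ct17')
E
```

```text
22.95 [ 0.47986199 -0.31863458  0.25226508] [ 0.64036918  0.18905573 -0.83492756] [[-0.9998 -0.0215 -0.0017]
 [-0.0215  0.9998  0.0021]
 [ 0.0017  0.0021 -1.    ]]
```

View pics/w17.png

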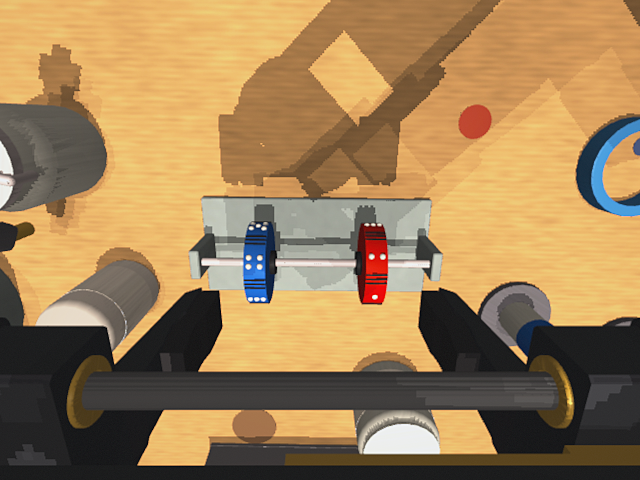

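View pics/ct17.png

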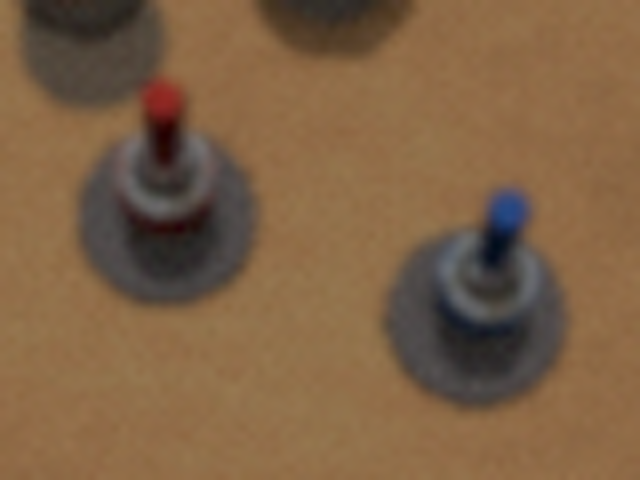

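View pics/cs17.png

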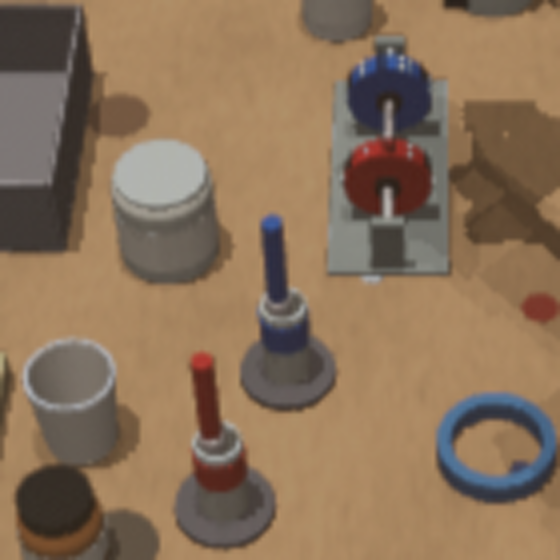

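```bash
python3 - <<'E'
from h import *
_,t=load('t17');_,s=load('s17')
print('red',tri([(t,285+162/8,190+100/8),(s,230+202/4,140+361/4)]))
print('blue',tri([(t,285+509/8,190+211/8),(s,230+273/4,140+224/4)]))
crop('w17',190,180,450,320,3,'cw17')
E
```

```text
red (array([0.66634702, 0.06132745, 0.18643455]), [np.float64(0.2135146534552401), np.float64(0.23530247591260475)])
blue (array([ 0.62171131, -0.08313765,  0.18415321]), [np.float64(0.0003452143706130003), np.float64(0.00035873013993471163)])
```

View pics/cw17.png

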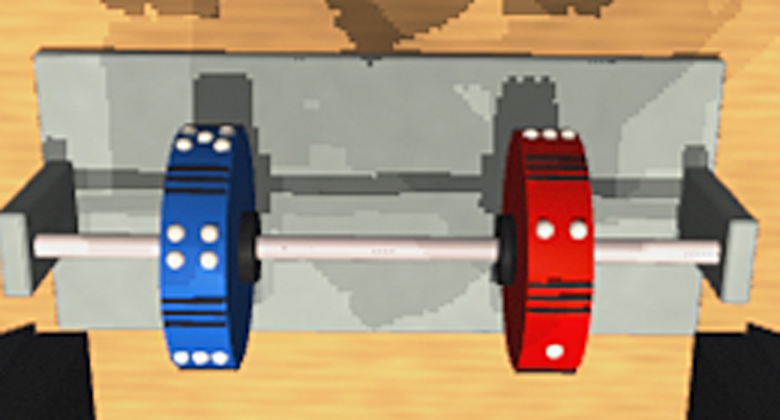

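```bash
cat > wh.py <<'E'
from h import *
def ang(p,u,v,hub,yaw,r=.040):
    o,d=ray(p,u,v); Rz=R.from_euler('z',-yaw).as_matrix()
    o=Rz@(o-hub); d=Rz@d
    a=d[0]**2+d[2]**2;b=2*(o[0]*d[0]+o[2]*d[2]);c=o[0]**2+o[2]**2-r*r
    disc=b*b-4*a*c
    if disc<0: return None
    tt=(-b-np.sqrt(disc))/(2*a); X=o+tt*d
    return np.degrees(np.arctan2(X[0],X[2])),X[1]
E
python3 - <<'E'
from wh import *
_,w=load('w17')
C=lambda x,y:(w,190+x/3,180+y/3)
print('plate',[atz(*C(*c),.008).round(4) for c in [(37,52),(722,60),(697,330),(58,325)]])
print('spindle',[atz(*C(*c),.055).round(4) for c in [(38,244),(715,250),(375,247)]])
print('rims z.095',[atz(*C(*c),.095).round(4) for c in [(163,250),(235,250),(524,250),(594,250)]])
pl=np.mean([atz(*C(*c),.008) for c in [(37,52),(722,60),(697,330),(58,325)]],axis=0);print(pl)
hr=np.array([.5325,-.264,.055]);hb=np.array([.535,-.374,.055]);yaw=np.radians(1.3)
for dx in (-.003,0,.003):
  e=np.array([dx,0,0])
  print('red 2:',ang(*C(562,230),hr+e,yaw),'1:',ang(*C(555,352),hr+e,yaw),'3',ang(*C(549,134),hr+e,yaw))
  print('blue 4:',ang(*C(192,247),hb+e,yaw),'3:',ang(*C(200,357),hb+e,yaw),'5',ang(*C(206,138),hb+e,yaw))
E
```

```text
plate [array([ 0.4829, -0.4444,  0.008 ]), array([ 0.4802, -0.1987,  0.008 ]), array([ 0.5871, -0.1961,  0.008 ]), array([ 0.5905, -0.4444,  0.008 ])]
spindle [array([ 0.5378, -0.4341,  0.055 ]), array([ 0.5349, -0.2082,  0.055 ]), array([ 0.5364, -0.3218,  0.055 ])]
rims z.095 [array([ 0.5228, -0.3841,  0.095 ]), array([ 0.5223, -0.3629,  0.095 ]), array([ 0.5204, -0.2776,  0.095 ]), array([ 0.5199, -0.257 ,  0.095 ])]
[ 0.53516136 -0.3209087   0.008     ]
red 2: (np.float64(-21.53434176451501), np.float64(-0.002057550678398079)) 1: (np.float64(54.46343396431793), np.float64(5.180775469797172e-05)) 3 (np.float64(-69.79775204820358), np.float64(-0.0037007915999060503))
blue 4: (np.float64(-14.3614728635561), np.float64(-0.0015571682838034506)) 3: None 5 (np.float64(-66.94442860301677), np.float64(0.000341606776747945))
red 2: (np.float64(-25.55250854090919), np.float64(-0.001801871262659606)) 1: (np.float64(40.15857782728645), np.float64(-0.0011010746892448006)) 3 (np.float64(-77.53835339659632), np.float64(-0.0028522130044331337))
blue 4: (np.float64(-18.369495614918097), np.float64(-0.0016393944661907273)) 3: (np.float64(46.74945024646371), np.float64(-0.0031748751649983836)) 5 (np.float64(-74.02615129364042), np.float64(-0.0003888411544390319))
red 2: (np.float64(-29.593729922858987), np.float64(-0.0015151491744090223)) 1: (np.float64(31.707178837999844), np.float64(-0.0016098847297984428)) 3 (np.float64(-88.06106174844902), np.float64(-0.0016879148462849505))
blue 4: (np.float64(-22.36082710690464), np.float64(-0.001756178560957243)) 3: (np.float64(36.16285623326875), np.float64(-0.0021825835899051405)) 5 (np.float64(-82.91827160420542), np.float64(-0.0013626887153592449))
```

>>> drive_tool --grip '[0.55,0.55,0.55,0.55,0.55,0.55,0.55,0.55]' --pt "-0.02 0.02 0.02" --pt "-0.04 0.04 0.04" --pt "-0.0475 0.0515 0.07" --pt "-0.0475 0.0515 0.1" --pt "-0.0475 0.0515 0.12" --pt "-0.0475 0.0515 0.12" --pt "-0.0475 0.0515 0.12" --pt "-0.0475 0.0515 0.12" --twist '[0,0,0,0,0,0,0,0]' --force 10

```text
time: 23.9
eef_pos: [0.5274, -0.266, 0.1352]
tcp_rot: [-0.012, 1.0, -0.001, 0.001]
wrist_force: [-0.0, 0.3, 0.6]
gripper_width: 0.551
```

```bash
python3 - <<'E'
from h import *
s=robot.get_state(); print(s['time'],s['eef_pos'],s['wrist_force'],s['gripper_width'])
_,p=snap('wrist','w18')
print(proj(p,[.535,-.266,.095]))
E
```

```text
23.9 [ 0.52738098 -0.2659868   0.13518657] [-0.00683323  0.34050276  0.56662471] 0.5511557050826589
(np.float64(320.6200059436502), np.float64(286.7264827124691))
```

View pics/w18.png

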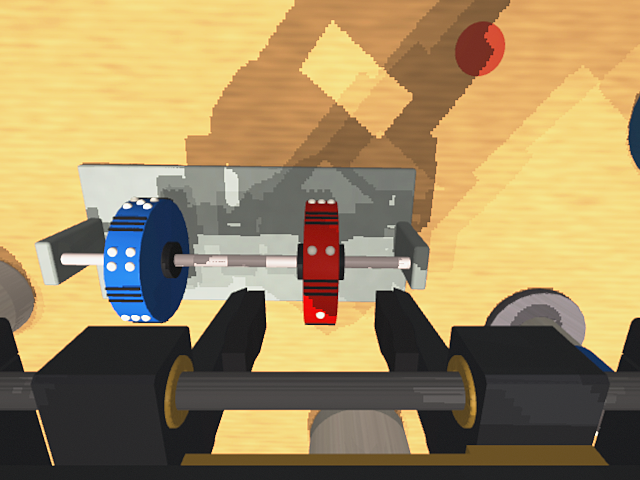

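>>> drive_tool --grip '[0.55,0.55,0.55,0.55,0,0,0,0,0,0,0,0]' --pt "0 0 0.02" --pt "0 0 0.04" --pt "0 0 0.06" --pt "0.001 0 0.065" --pt "0.001 0 0.065" --pt "0.001 0 0.065" --pt "0.001 0 0.065" --pt "0.001 0 0.065" --pt "0.001 0 0.065" --pt "0.001 0 0.065" --pt "0.001 0 0.065" --pt "0.001 0 0.065" --twist '[0,0,0,0,0,0,0,0,0,0,0,0]' --force 10

```text
time: 25.15
eef_pos: [0.526, -0.2658, 0.0696]
tcp_rot: [-0.011, 1.0, -0.0, 0.0]
wrist_force: [-1.3, 2.9, 5.4]
gripper_width: 0.231
```

>>> drive_tool --grip '[0,0,0,0,0,0,0]' --pt "-0.003 0 -0.0006" --pt "-0.006 0 -0.001" --pt "-0.009 0 -0.0012" --pt "-0.012 0 -0.001" --pt "-0.015 0 -0.0006" --pt "-0.0178 0 0" --pt "-0.0178 0 0" --twist '[0,0,0,0,0,0,0]'

```text
time: 25.85
eef_pos: [0.5431, -0.2655, 0.0689]
tcp_rot: [-0.012, 1.0, 0.0, -0.001]
wrist_force: [-3.8, 0.7, 2.2]
gripper_width: 0.228
```

```bash
python3 - <<'E'
from h import *
s=robot.get_state(); print(s['time'],s['eef_pos'],s['wrist_force'],s['gripper_width'])
_,p=snap('wrist','w19'); crop('w19',220,180,420,330,4,'cw19')
E
```

```text
25.85 [ 0.54311064 -0.26553914  0.06890332] [-3.84049579  0.68811195  2.15648353] 0.22819552542745933
```

View pics/cw19.png

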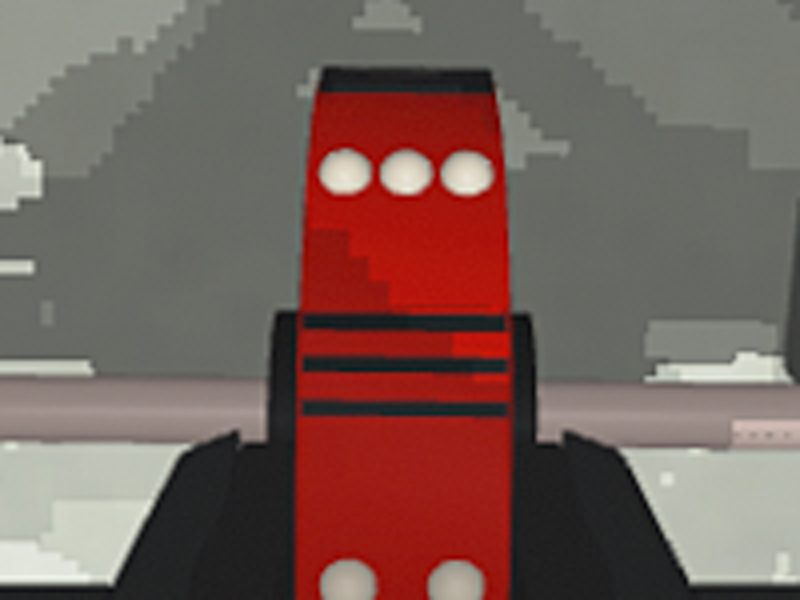

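```bash
python3 - <<'E'
from wh import *
_,w=load('w19')
C=lambda x,y:(w,220+x/4,180+y/4)
for hx in (.533,.535,.537):
  hr=np.array([hx,-.266,.055])
  print(hx,ang(*C(406,172),hr,np.radians(1.3)),ang(*C(402,580),hr,np.radians(1.3)))
E
```

```text
0.533 (np.float64(-55.35217294998614), np.float64(0.0003472441444302474)) (np.float64(2.114554015872043), np.float64(-2.7323783030477422e-05))
0.535 (np.float64(-59.03506824918959), np.float64(0.00040156505439713)) (np.float64(-0.7705477643881388), np.float64(1.801270960879699e-05))
0.537 (np.float64(-62.95685512487113), np.float64(0.0004568522993364049)) (np.float64(-3.5724245170562696), np.float64(6.350714885857258e-05))
```

>>> drive_tool --grip '[0.55,0.55,0.55,0.55,0.55,0.55,0.55,0.55,0.55,0.55,0.55,0.55]' --pt "0 0 0" --pt "0 0 0" --pt "0 0 0" --pt "0 0 0" --pt "0 0 -0.025" --pt "0 0 -0.05" --pt "0 0 -0.065" --pt "0 -0.03 -0.065" --pt "-0.002 -0.06 -0.065" --pt "-0.003 -0.09 -0.065" --pt "-0.003 -0.11 -0.065" --pt "-0.003 -0.11 -0.065" --twist '[0,0,0,0,0,0,0,0,0,0,0,0]'

```text
time: 27.1
eef_pos: [0.5487, -0.3778, 0.1332]
tcp_rot: [-0.01, 1.0, -0.0, 0.0]
wrist_force: [-0.3, 1.0, 0.3]
gripper_width: 0.548
```

```bash
python3 - <<'E'
from h import *
s=robot.get_state(); print(s['time'],s['eef_pos'],s['wrist_force'],s['gripper_width'])
_,p=snap('wrist','w20')
print(proj(p,[.5375,-.3755,.095]))
E
```

```text
27.1 [ 0.54865011 -0.37777541  0.13321141] [-0.29023674  0.96123903  0.31939897] 0.5479053389015295
(np.float64(325.6664821256867), np.float64(256.638004651181))
```

View pics/w20.png

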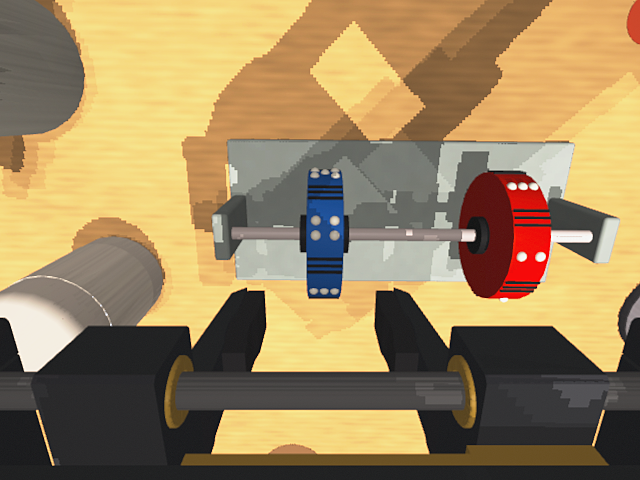

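>>> drive_tool --grip '[0.55,0.55,0.55,0.55,0,0,0,0,0,0,0,0]' --pt "0 0.001 0.02" --pt "0 0.0015 0.04" --pt "0 0.0015 0.06" --pt "0 0.0015 0.065" --pt "0 0.0015 0.065" --pt "0 0.0015 0.065" --pt "0 0.0015 0.065" --pt "0 0.0015 0.065" --pt "0 0.0015 0.065" --pt "0 0.0015 0.065" --pt "0 0.0015 0.065" --pt "0 0.0015 0.065" --twist '[0,0,0,0,0,0,0,0,0,0,0,0]' --force 10

```text
time: 28.35
eef_pos: [0.5494, -0.3754, 0.0699]
tcp_rot: [-0.011, 1.0, -0.002, 0.001]
wrist_force: [0.3, -5.4, 1.5]
gripper_width: 0.227
```

>>> drive_tool --grip '[0,0,0,0,0,0,0,0,0]' --pt "0.003 0 -0.0009" --pt "0.006 0 -0.0015" --pt "0.009 0 -0.0019" --pt "0.012 0 -0.002" --pt "0.015 0 -0.0019" --pt "0.018 0 -0.0014" --pt "0.021 0 -0.0008" --pt "0.0235 0 0" --pt "0.0235 0 0" --twist '[0,0,0,0,0,0,0,0,0]'

```text
time: 29.25
eef_pos: [0.5265, -0.3757, 0.0699]
tcp_rot: [-0.011, 1.0, -0.002, 0.002]
wrist_force: [3.5, -3.9, -0.5]
gripper_width: 0.228
```

```bash
python3 - <<'E'
from h import *
s=robot.get_state(); print(s['time'],s['eef_pos'],s['wrist_force'],s['gripper_width'])
_,p=snap('wrist','w21'); crop('w21',220,180,420,330,4,'cw21')
E
```

```text
29.25 [ 0.52647227 -0.37573803  0.06988454] [ 3.546536   -3.90817108 -0.4862238 ] 0.2279102166649878
```

View pics/cw21.png

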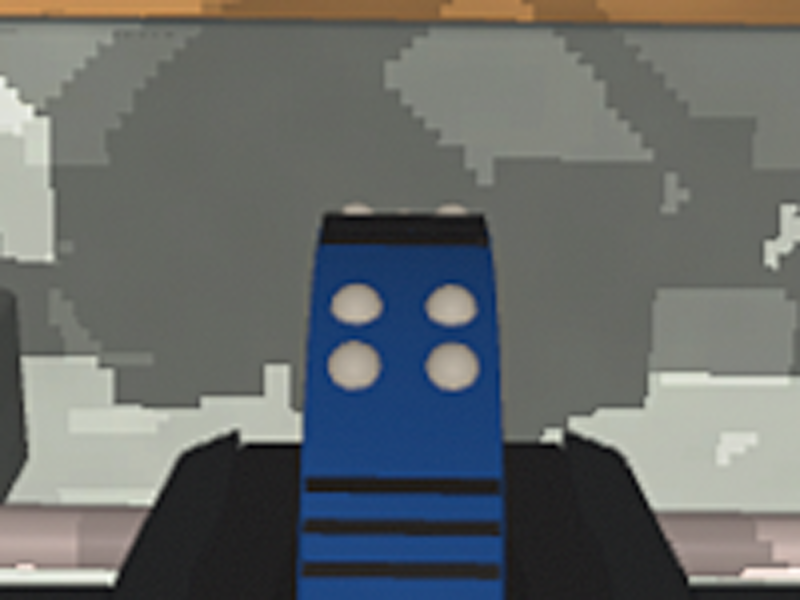

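```bash
python3 - <<'E'
from wh import *
_,w=load('w21')
for hx in (.535,.5375,.539):
  print(ang(w,220+403/4,180+335/4,np.array([hx,-.3755,.055]),np.radians(1.3)))
E
```

```text
(np.float64(-57.51941828847566), np.float64(-0.00015289764720219075))
(np.float64(-61.686109856835564), np.float64(-0.00010040804212774714))
(np.float64(-64.30879647958301), np.float64(-6.912693254005654e-05))
```

>>> drive_tool --grip '[0.55,0.55,0.55,0.55,0.55,0.55,0.55,0.8,1,1,1,1]' --pt "0 0 0" --pt "0 0 0" --pt "0 0 0" --pt "0 0 0" --pt "0 0 -0.03" --pt "0 0 -0.06" --pt "0 0 -0.09" --pt "0.01 0.02 -0.12" --pt "0.03 0.04 -0.15" --pt "0.05 0.057 -0.18" --pt "0.05 0.057 -0.18" --pt "0.05 0.057 -0.18" --twist '[0,0,0,0,0,0,0,0,0,0,0,0]'

```text
time: 30.5
eef_pos: [0.4742, -0.3187, 0.2491]
tcp_rot: [-0.011, 1.0, -0.0, 0.0]
wrist_force: [-0.8, 0.2, -1.0]
gripper_width: 0.978
```

```bash
python3 - <<'E'
from h import *
s=robot.get_state(); print(s['time'],s['eef_pos'],s['wrist_force'],s['gripper_width'])
_,p=snap('wrist','w22'); crop('w22',190,160,450,320,3,'cw22');snap('top','t22');snap('side','s22');crop('s22',200,80,400,230,4,'cs22')
E
```

```text
30.5 [ 0.47420688 -0.31865349  0.24905826] [-0.79043203  0.16436464 -0.99323108] 0.9782155447199156
```

View pics/cw22.png

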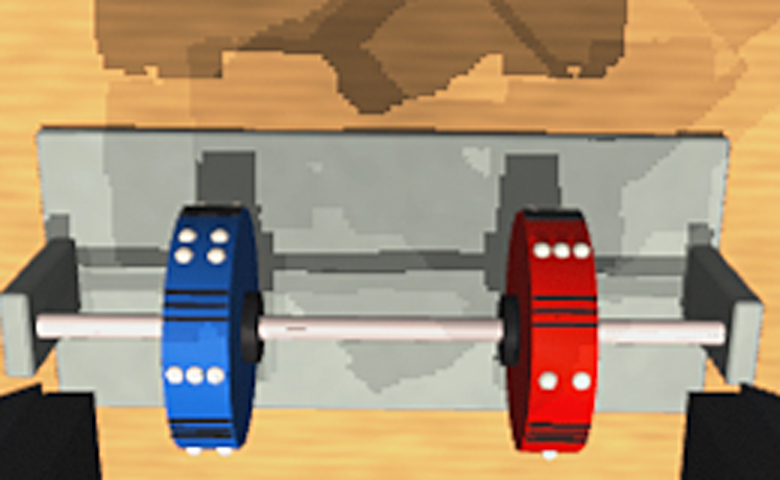

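View pics/s22.png

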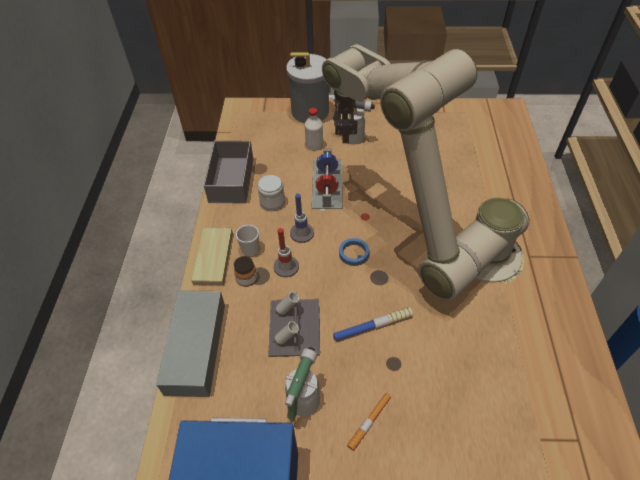

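```bash
python3 - <<'E'
from wh import *
_,w=load('w22')
C=lambda x,y:(w,190+x/3,160+y/3)
y=np.radians(1.3)
for d in (-.002,0,.002):
  hr=np.array([.535+d,-.266,.055]);hb=np.array([.5375+d,-.3755,.055])
  print(d,'red2',ang(*C(564,381),hr,y),'red3',ang(*C(561,250),hr,y),'blue3',ang(*C(195,375),hb,y),'blue4',ang(*C(201,246),hb,y))
E
```

```text
-0.002 red2 (np.float64(3.567568783590921), np.float64(-5.069994942414474e-05)) red3 (np.float64(-55.3222000212916), np.float64(-0.0001599375851756915)) blue3 (np.float64(0.8506180701674078), np.float64(-0.00041415703000746706)) blue4 (np.float64(-57.37649466656193), np.float64(0.0001619180148545174))
0 red2 (np.float64(0.6496169651513177), np.float64(-1.8198927323312408e-05)) red3 (np.float64(-58.765002845644354), np.float64(0.000212387094152236)) blue3 (np.float64(-2.0002975924921653), np.float64(-0.0003726629438519924)) blue4 (np.float64(-60.93849854151102), np.float64(-0.00017974195204526616))
0.002 red2 (np.float64(-2.196518017550613), np.float64(3.178260859308668e-05)) red3 (np.float64(-62.389941942441084), np.float64(0.0006151049167940695)) blue3 (np.float64(-4.791078679268782), np.float64(-0.00034971542406193185)) blue4 (np.float64(-64.71394171873385), np.float64(-0.000559418514650134))
```

```bash
python3 - <<'E'
from h import *
a=cv2.absdiff(cv2.imread('pics/top0.png'),cv2.imread('pics/t22.png'))
t=load('t22')[1]
for c in [(467,75),(619,85)]: pass
print(robot.finish_job())
E
```

```text
the job is handed in; nothing more can be done
None
```

Both brushes stand in their soak tubes and both wheels are set. I handed the job in at about 30.5 s of the 72 s allowed.

- **Brushes:** I drew each one out of the rack along its axis. I then tipped it upright against the outside of its own soak tube, lowered it in and released it. I took the 180 mm blue brush from the rack and left the longer blue one lying on the table (about 232 mm) and the orange one alone.
- **Wheels:** I rolled the red wheel about +30° and the blue wheel about -38°, after both brushes were standing.

**Last checks**
- **Brush height:** the handle ends measured 0.186 m (red) and 0.184 m (blue), against an expected 0.193 m or so. The same two cameras read the tube mouths 4 mm (red) and 8 mm (blue) too low, so I take both brushes as fully home.
- **Brush lean:** it looks to be only a few degrees in the pictures taken just before the wheel moves. I did not measure it precisely.
- **Wheel marks:** the red two-dot mark is about 1° from straight up and the blue three-dot mark about 2°. With 2 mm of doubt in the hub position, the worst case is 5°, and 11.5° is allowed.
- **Bystanders:** in the last side picture the spray guns, tape, can, cup, bottle and jar look to be where they started. I did not measure their shifts.
- **Robot:** at hand-in the gripper was open and the fingertips were about 0.25 m above the table, touching nothing.

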